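# Top up the bar magazine and lift it off its dock by the squeeze catches

## Robot

A 7-joint arm with a two-finger parallel gripper is mounted at the origin on the work surface. World frame = base frame: x ahead of the robot, y to its left, z up, the work surface at z = 0. Lengths are in m, angles in rad, forces in N, time in s.
With the tool pointing down it reaches from about 0.375 to 0.925 m from the base axis. Payload 3.1 kg.
Tool frame: the origin (TCP) lies midway between the tips of the shut fingers; the grasp point (between the pads) lies 19 mm behind it; z points along the fingers, x is the direction in which the jaws open and shut, and the axes are right-handed (so a half turn about z gives the same grasp; the last joint's range is limited). The gripper opens to 85 mm and grips with 20 to 120 N. Pads are 22 mm wide; open, the fingers measure 114 mm over their backs; the gripper's body (76 mm by 85 mm) begins 54 mm behind the grasp point. The pads swing forward as they close: fully open they stand 13 mm farther back than shut.
Start: joints at [-1.286, 0.383, 0.044, 1.598, -0.018, 1.161, -0.05], TCP at [0.243, 0.603, 0.231] pointing down, gripper open.
Joint ranges: [-2.61, 2.61], [-0.41, 2.15], [-1.48, 1.57], [0, 2.5], [-1.57, 4.71], [0.05, 1.97], [-2.85, 2.85]. Speed limits (rad/s): [2.79, 2.79, 3.14, 3.14, 3.14, 3.14, 3.14].

## Interface

Orientations are given as [roll, pitch, yaw] about the fixed x, y, z axes, in that order (R = Rz(yaw) Ry(pitch) Rx(roll)).
In Python, from workcell import get_state, eyes, order, nets gives the robot as it stands.
- The arm moves only by the tool play_rows, never from a script. Its argument "plan" is a list of rows, each an object of numbers: "tx", "ty", "tz": the shift along the tool's x, y, z scaled (see below); "yaw": the turn about the tool's z scaled (see below). In form: [{"tx": .., "ty": .., "tz": .., "yaw": ..}, ...]. A call has 1 to 10 rows; each row is the pose to reach, as a shift and turn from the pose commanded when the call began, along the tool's axes at that moment; what a row does not reach only later rows make up. The controller multiplies each number of a shift by 8 cm and each number of a turn by 2 rad. A row lasts 1/12 s, in which the tool goes at most 41.7 mm and 7.16 degrees, less where a joint would pass 70% of its speed; a pose out of reach is approached as far as the arm can. A call with a number of a shift or a turn outside -1 to 1 is refused whole. A call with a gripper value outside its range is refused whole. "gripper" is the closure, from -1 (fully open) to 1 (shut), so that 0 is half open, set as the call begins (left out, the last holds). The fingers move at their own pace and stop on an object; "squeeze" is the grip in N (left out, the last holds). Time passes only in rows, so rows that repeat a pose let the fingers close. It gives the time, the measured TCP pose, the force and the opening at its end, in the units of the state.
- get_state(): the state, without advancing time (a new reading comes with each control period).
- eyes.grab_frame(name): name is "scene" or "top" or "wrist"; returns (picture, depth): 480x640x3 uint8, blue, green, red; 480x640 float32, m along the optical axis (not along the pixel's ray), 0 where there is no reading.
- eyes.camera_model(name): a dict with "mtx" (3x3 intrinsics, pixels), "R" (3x3) and "t" (3): a world point X has camera coordinates R X + t; the wrist camera has in their place "mount" (4x4, takes a point from camera to tool coordinates, whose origin is the TCP and whose axes are the tool frame's). Camera axes: x right, y down, z forward; pixel columns grow to the right and rows downward; lengths in m; the calibration is good to about 2 mm. A picture is of the moment at which its call begins: read the wrist's pose just before it. camera_model takes no time and is no camera call.
- order.close_job(): hands the job in, once; it reports no verdict.
Trained networks look in the newest picture that a camera, given by its name, has taken for a name from the list of things; names that differ only in an ending like _2 or _b are one class to them, and where a whole thing is asked for, a point or a joint stands for the part that bears it (a point fixed in the world has none). Each returns a list of dicts, best first, with "score" (0 to 1); they miss things now and then, are a little off and sometimes report something else, mostly with a low value. They report only what shows in the picture. A call takes as long as a camera call. They do not tell look-alikes from the thing itself.
- nets.recognise(name, camera): "extent" ([left, top, right, bottom] in pixels, round what is visible of it).
- nets.tip_of(name, camera): "position" ([row, column] in pixels: a listed point, or the origin of a listed thing).
The state is a dict: "t": time; "joints": joint angles; "qd": joint speeds; "tau": joint torques, N m; "eef_pos": TCP position; "tool_rot": TCP orientation; "ft_force": force on the tool from outside, world axes, zero at the start; "ft_torque": the same for the moment, N m; "width": finger opening in m.
Only numpy, scipy, OpenCV 4.12 (cv2) and the standard library are available. Lean on these libraries where they do the work, as an engineer would, in place of code of your own. Each camera call takes 0.05 s, during which the arm holds its last target.

## Task

Top up the wrapping machine's magazine cassette: lay the two whole chocolate bars from the cooling plate flat on the pile inside it, one on the other and square with the pile (set them down, do not drop them), while the cassette stays locked in its dock. Then pinch the cassette's two side catches together, lift the full cassette straight up, level, until its underside is more than 10 cm above the bench, and finish while still holding it there by the catches. Leave the broken bar, the bowl and the brush where they are.

Things in the scene. Friction and masses are not known exactly. Their poses are not given: they have to be found in the camera images.
- cassette: Open-topped magazine cassette of bare steel sheet: 109 mm long (its x; 118 over the flared mouth), 63 mm wide over the catches (its y), 65 mm high; 0.25 to 0.4 kg empty. Origin: centre of its underside, z up. Its long sides are open from x = -38 to +38 mm, so that fingers can straddle a bar there, above the catches. It stands locked in the dock: pulling without pinching the catches does not free it.
- pile_top (a point): Centre of the cassette's well, 41 mm above its underside: top of the four loose bars piled in it at the start. The next bar's underside comes here, the last one's 9 mm higher. The well is 104 x 44 mm (x, y), 2 mm of play on each side of a bar; its walls (2.5 mm sheet) are upright to 57 mm above the cassette's underside, then flare outward 5 mm up to 65 mm.
- catch_left (a joint): How far the squeeze catch on the cassette's +y side is pushed in, m. 0 = out (locked), 0.005 = at its stop; its hook is free of the dock from about 0.0035. It slides straight in along the cassette's y against a spring (3 N at first, 7 N at the stop).
- catch_right (a joint): The same catch on the -y side, pushed in toward +y; same values. With both at their stops the two push plates measure 53 mm over their outer faces.
- catch_left_pad (a point): Point on the outer face of the left catch's push plate: ribbed grey plastic, 28 mm wide (x), 4 mm thick, face square to the cassette's y. The point lies 31.5 mm from the cassette's centre when out, mid-width, 26 mm above its underside. The plate's top edge is 36 mm above the underside; the dock's lip reaches up to 14.5 mm, so fingers can press the plate from there to 36 mm.
- catch_right_pad (a point): The same point on the right catch, on the cassette's -y side; 63 mm between the two points when both catches are out.
- dock: Loading dock fixed to the bench: aluminium plate 150 (x) x 110 (y) x 8 mm with low locators (to 20 mm up) round the cassette's foot and at each long side a steel bracket, 34 mm wide, 32 to 42 mm from the centre, whose lip (top 22.5 mm above the bench) holds down the catch's hook. Origin: centre of its underside, on the bench; the cassette stands on its centre, 8 mm up, with the same axes.
- bar_a: Whole dark chocolate bar, rigid, 2 x 5 moulded segments, 100 (x) x 40 (y) x 9 mm, 45 g. Origin: centre of its underside, z up. Lies flat, segments up, on the cooling plate (bare aluminium sheet 170 x 300 x 6 mm fixed to the bench, its top 6 mm up) in any of three places side by side, 95 mm apart; about 50 mm free beside it.
- bar_b: The second whole bar, the same as bar_a; either may go in first.
- broken_bar: Broken-off half bar on the same plate, 50 x 40 x 9 mm, 23 g; a reject, stays there. Origin: centre of its underside.
- bowl: Bystander: steel bowl, 130 mm across, 60 mm high, beyond the work. Origin: centre of its underside.
- brush: Bystander: flat pastry brush, white handle, blue bristles, about 185 mm long (x), 34 mm wide, 14 mm high, on the bench beyond the work. Origin: on its underside, near its middle.
There are look-alikes about, which are no part of the job. What is shaped like the cassette but blue, orange or yellow is not meant.

How it is judged:
On the way, in this order (a step that is already met when the one before it is completed fails the run):
1. both whole bars lie flat and square on the pile, let go of, with the cassette still locked in its dock (x of bar_a in the frame of cassette between -0.004 and 0.004 m and y of bar_a in the frame of cassette between -0.004 and 0.004 m and z of bar_a in the frame of cassette between 0.037 and 0.054 m and angle between the x axis of each of bar_a, bar_b and the x axis of cassette, either way round below 0.1 rad and angle between the z axis of each of bar_a, bar_b and the z axis of cassette, either way round below 0.1 rad and x of bar_b in the frame of cassette between -0.004 and 0.004 m and y of bar_b in the frame of cassette between -0.004 and 0.004 m and z of bar_b in the frame of cassette between 0.037 and 0.054 m and contact force between the fingers and bar_a below 0.1 N and contact force between the fingers and bar_b below 0.1 N and z of cassette in the frame of dock below 0.01 m and horizontal distance between cassette and dock below 0.005 m and value of joint each of catch_left, catch_right below 0.0015 m), for 0.2 s.
2. the full cassette is pinched by both catches and lifted free of the dock (height (world z) of cassette above 0.1 m and angle between cassette's own z axis and vertical below 0.2 rad and value of joint each of catch_left, catch_right above 0.003 m and contact force between the fingers and cassette above 3 N and contact force between cassette and dock below 0.1 N), for 0.2 s.
At the end, for the whole second after the job is handed in: Cassette held still by both catches (each in over 3 mm), fingers over 3 N, underside over 100 mm up, within 0.2 rad of level, off the dock; both whole bars on its pile within 4 mm and 0.1 rad of square, undersides 37 to 54 mm above its underside, untouched by the fingers (all of step 2 and x of bar_a in the frame of cassette between -0.004 and 0.004 m and y of bar_a in the frame of cassette between -0.004 and 0.004 m and z of bar_a in the frame of cassette between 0.037 and 0.054 m and angle between the x axis of each of bar_a, bar_b and the x axis of cassette, either way round below 0.1 rad and angle between the z axis of each of bar_a, bar_b and the z axis of cassette, either way round below 0.1 rad and x of bar_b in the frame of cassette between -0.004 and 0.004 m and y of bar_b in the frame of cassette between -0.004 and 0.004 m and z of bar_b in the frame of cassette between 0.037 and 0.054 m and contact force between the fingers and bar_a below 0.1 N and contact force between the fingers and bar_b below 0.1 N and linear speed of cassette below 0.03 m/s); the arm keeps its last pose, push and grip.
It fails at once if a whole bar is let fall (faster than 0.7 m/s with no finger on it) ((linear speed of bar_a above 0.7 m/s and contact force between the fingers and bar_a below 0.05 N and linear speed of cassette below 0.3 m/s) or (linear speed of bar_b above 0.7 m/s and contact force between the fingers and bar_b below 0.05 N and linear speed of cassette below 0.3 m/s)).
It fails at once if the broken bar is shifted by more than 30 mm (distance of broken_bar from where it was at the start of the episode above 0.03 m).
It fails at once if the bowl is shifted by more than 30 mm (distance of bowl from where it was at the start of the episode above 0.03 m).
It fails at once if the brush is shifted by more than 30 mm (distance of brush from where it was at the start of the episode above 0.03 m).
It also fails if it takes over 64 s, if anything falls off the work surface, if the arm or the gripper's body presses on something with over 40 N, if the wrist force passes 120 N, or if a joint passes its speed limit or range.

## Working session

There is one attempt and no reset: what is moved stays moved. The work goes in short steps, Python scripts to look and compute and a tool call to move; the robot and the scene stay as the last step left them, time stands still between calls to the robot, and variables do not carry over. Pictures are saved under pics/ and viewed, and the job is handed in when it is done.

Besides the shell and the picture viewer there is one more tool, called after "Request:" in YAML: its name, and indented under it one key for each argument. play_rows: Moves the arm, as the interface text tells. Its arguments: {"type":"object","properties":{"plan":{"type":"array"},"gripper":{"type":"number"},"squeeze":{"type":"number"}},"required":["plan"]}

```bash
mkdir -p pics; ls; cat > h.py <<'E'
import numpy as np,cv2
from workcell import get_state,eyes,order,nets
def px(name,u,v,d,m=None):
    c=eyes.camera_model(name);K=np.array(c["mtx"])
    return np.linalg.inv(K)@np.array([u,v,1.])*d
E
python3 - <<'E'
from h import *
s=get_state();print({k:np.round(v,4).tolist() for k,v in s.items()})
for n in("scene","top","wrist"):
    c=eyes.camera_model(n);print(n,{k:np.round(v,4).tolist() for k,v in c.items()})
    p,d=eyes.grab_frame(n);cv2.imwrite(f"pics/{n}0.png",p);np.save(f"{n}0.npy",d)
E
```

```text
pics
{'t': 0.0, 'joints': [-1.2858, 0.3838, 0.0438, 1.5996, -0.0179, 1.1612, -0.0499], 'qd': [-0.0008, -0.0007, 0.0011, 0.0018, 0.0007, -0.0017, 0.0002], 'tau': [-0.0004, -43.3457, 1.0243, -24.9516, 0.0107, 0.0112, 0.0], 'eef_pos': [0.2424, 0.6021, 0.2299], 'tool_rot': [3.1415, 0.0026, 1.1882], 'ft_force': [-0.2233, -0.153, 0.3932], 'ft_torque': [-0.0255, 0.0326, 0.0213], 'width': 0.0851}
scene {'mtx': [[449.9014, 0.0, 310.4311], [0.0, 449.9014, 243.9137], [0.0, 0.0, 1.0]], 'R': [[0.2391, 0.9709, 0.014], [0.7974, -0.1881, -0.5733], [-0.554, 0.1483, -0.8192]], 't': [-0.1504, -0.4143, 1.1903]}
top {'mtx': [[557.1894, 0.0, 308.4708], [0.0, 557.1894, 226.2746], [0.0, 0.0, 1.0]], 'R': [[-0.0211, -0.9997, -0.0075], [-0.9839, 0.0221, -0.1775], [0.1776, 0.0036, -0.9841]], 't': [0.0122, 0.5579, 1.0505]}
wrist {'mtx': [[408.1131, 0.0, 313.7019], [0.0, 408.1131, 241.2924], [0.0, 0.0, 1.0]], 'mount': [[1.0, 0.0003, 0.0008, -0.0006], [-0.0006, 0.9471, 0.3209, -0.0838], [-0.0007, -0.3209, 0.9471, -0.1429], [0.0, 0.0, 0.0, 1.0]]}
```

View pics/scene0.png

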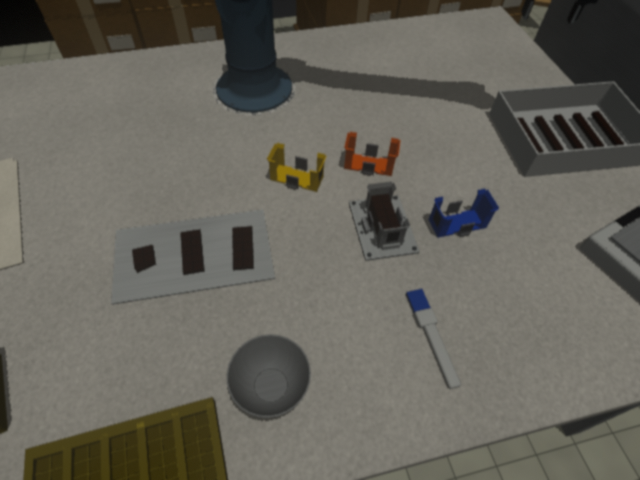

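View pics/top0.png

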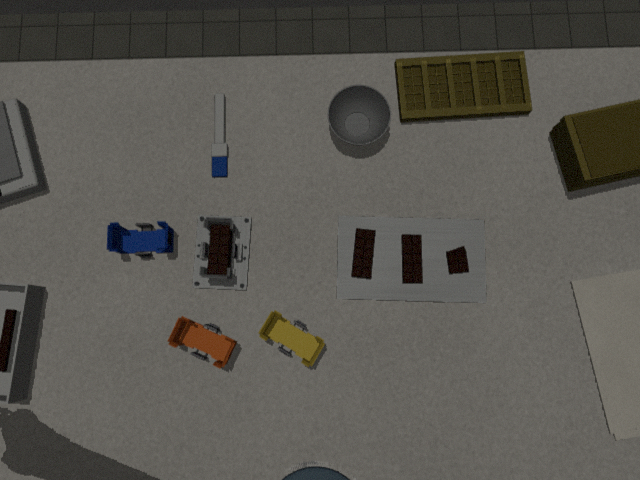

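View pics/wrist0.png

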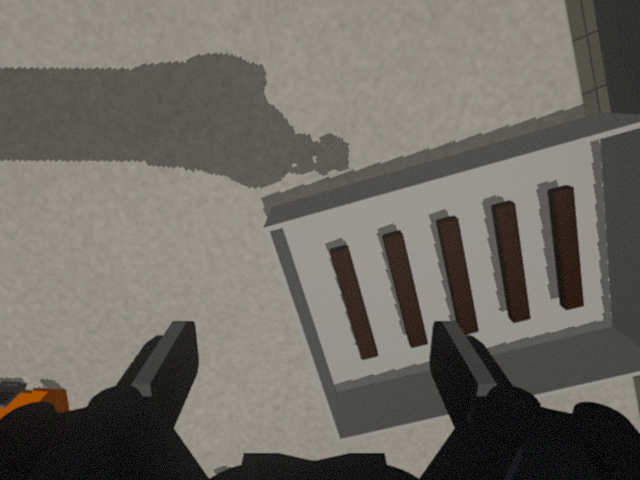

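The top view shows the steel cassette on its dock at about (220,248). The whole bars are at (363,253) and (412,258), and the broken one is at (457,260). The scene view agrees. Next I'll locate them in world coordinates.

```bash
cat >> h.py <<'E'
def Rtool(s):
    from scipy.spatial.transform import Rotation as R
    return R.from_euler('xyz',s["tool_rot"]).as_matrix()
def pose(name,s=None):
    "returns Rc (cam->world), origin"
    c=eyes.camera_model(name)
    if name=="wrist":
        M=np.array(c["mount"]);Rt=Rtool(s);return Rt@M[:3,:3],Rt@M[:3,3]+np.array(s["eef_pos"]),np.array(c["mtx"])
    R=np.array(c["R"]);return R.T,-R.T@np.array(c["t"]),np.array(c["mtx"])
def world(P,uv,depth):
    Rc,o,K=P;uv=np.atleast_2d(uv).astype(float)
    r=np.c_[uv,np.ones(len(uv))]@np.linalg.inv(K).T
    return (r*np.reshape(depth,(-1,1)))@Rc.T+o
def onplane(P,uv,z):
    Rc,o,K=P;uv=np.atleast_2d(uv).astype(float)
    r=np.c_[uv,np.ones(len(uv))]@np.linalg.inv(K).T@Rc.T
    return o+r*((z-o[2])/r[:,2])[:,None]
def project(P,X):
    Rc,o,K=P;c=(np.atleast_2d(X)-o)@Rc;q=c@K.T;return q[:,:2]/q[:,2:]
E
python3 - <<'E'
from h import *
for n,roi in(("top",(190,200,490,300)),("scene",(110,180,420,280))):
    p=cv2.imread(f"pics/{n}0.png");d=np.load(f"{n}0.npy");P=pose(n)
    m=np.zeros(d.shape,np.uint8);x0,y0,x1,y1=roi
    m[y0:y1,x0:x1]=(p[y0:y1,x0:x1].max(2)<62)*255
    k,l,st,ce=cv2.connectedComponentsWithStats(m)
    for i in range(1,k):
        if st[i,4]<200: continue
        v,u=np.where(l==i);dd=d[v,u];W=world(P,np.c_[u,v],dd);z=np.median(W[:,2])
        r=cv2.minAreaRect((onplane(P,np.c_[u,v],z)[:,:2]*1000).astype(np.float32))
        print(n,ce[i].round(),st[i,4],"med",np.median(W,0).round(4),r)
E
```

```text
top [220. 251.] 1958 med [0.513  0.1744 0.0478] ((512.2442016601562, 167.91392517089844), (86.13058471679688, 131.83453369140625), 86.00016021728516)
top [363. 253.] 986 med [ 0.5063 -0.109   0.0148] ((506.9691467285156, -108.98269653320312), (40.60468292236328, 100.43342590332031), 82.46829223632812)
top [411. 259.] 996 med [ 0.4926 -0.2058  0.0148] ((494.0376281738281, -206.10330200195312), (40.64147186279297, 99.3846664428711), 88.51759338378906)
top [457. 261.] 506 med [ 0.4871 -0.2982  0.0144] ((489.0065002441406, -297.1756286621094), (53.40081024169922, 41.599761962890625), 5.003594875335693)
scene [384. 217.] 1671 med [0.5249 0.1727 0.0478] ((523.1469116210938, 174.91470336914062), (78.64506530761719, 147.16062927246094), 86.69156646728516)
scene [242. 248.] 828 med [ 0.5149 -0.1087  0.0149] ((512.6392822265625, -107.97346496582031), (37.08531188964844, 100.3809814453125), 81.79287719726562)
scene [192. 252.] 856 med [ 0.5016 -0.2053  0.0149] ((498.73089599609375, -205.05300903320312), (38.18792724609375, 100.48905181884766), 88.340087890625)
scene [143. 258.] 451 med [ 0.4936 -0.2964  0.0144] ((493.88531494140625, -295.65985107421875), (53.73862075805664, 38.56822204589844), 4.8221306800842285)
```

```bash
cat >> h.py <<'E'
def go(x,y,z,yawdeg,s=None):
    s=s or get_state();Rt=Rtool(s);d=Rt.T@(np.array([x,y,z])-np.array(s["eef_pos"]))
    w=(np.radians(yawdeg)-s["tool_rot"][2]+np.pi)%(2*np.pi)-np.pi
    print("t",round(s["t"],2),"pos",np.round(s["eef_pos"],4),"rpy",np.round(s["tool_rot"],4),"F",np.round(s["ft_force"],1),"w",round(s["width"],4))
    print("units tx ty tz",(d/0.08).round(3),"yaw",round(-w/2,4))
E
python3 -c "
from h import *
go(.45,.172,.23,86)"
```

```text
t 0.15 pos [0.2425 0.6022 0.2302] rpy [3.1415e+00 2.1000e-03 1.1881e+00] F [0.4 0.5 0. ] w 0.0852
units tx ty tz [-4.02   4.414  0.011] yaw -0.1565
```

Request:
play_rows:
  plan:
    - {"tx":-1,"ty":1,"yaw":-0.156}
    - {"tx":-1,"ty":1,"yaw":-0.156}
    - {"tx":-1,"ty":1,"yaw":-0.156}
  gripper: -1

```text
schema error: expected keys tx, ty, tz, yaw
```

```bash
python3 -c "
from h import *
go(.45,.172,.23,86)"
```

```text
t 0.15 pos [0.2425 0.6022 0.2302] rpy [3.1415e+00 2.1000e-03 1.1881e+00] F [0.4 0.5 0. ] w 0.0852
units tx ty tz [-4.02   4.414  0.011] yaw -0.1565
```

Request:
play_rows:
  plan:
    - {"tx":-1,"ty":1,"tz":0,"yaw":-0.156}
    - {"tx":-1,"ty":1,"tz":0,"yaw":-0.156}
    - {"tx":-1,"ty":1,"tz":0,"yaw":-0.156}
  gripper: -1

```text
t: 0.4
eef_pos: [0.2886, 0.4955, 0.2303]
tool_rot: [3.141, 0.003, 1.504]
ft_force: [1.3, -1.1, 0.7]
width: 0.0854
```

```bash
python3 -c "
from h import *
go(.45,.172,.23,86)"
```

```text
t 0.4 pos [0.2886 0.4955 0.2303] rpy [3.1409 0.0033 1.5041] F [ 1.3 -1.1  0.7] w 0.0854
units tx ty tz [-3.9    2.283  0.018] yaw 0.0016
```

Request:
play_rows:
  plan:
    - {"tx":-1,"ty":0.6,"tz":0,"yaw":0}
    - {"tx":-1,"ty":0.6,"tz":0,"yaw":0}
    - {"tx":-1,"ty":0.6,"tz":0,"yaw":0}

```text
t: 0.65
eef_pos: [0.3341, 0.4075, 0.2306]
tool_rot: [3.14, 0.005, 1.49]
ft_force: [1.1, 0.0, -0.5]
width: 0.0853
```

Request:
play_rows:
  plan:
    - {"tx":-1,"ty":0.6,"tz":0,"yaw":0}
    - {"tx":-1,"ty":0.6,"tz":0,"yaw":0}
    - {"tx":-1,"ty":0.6,"tz":0,"yaw":0}

```text
t: 0.9
eef_pos: [0.3753, 0.3249, 0.2309]
tool_rot: [3.14, 0.004, 1.49]
ft_force: [1.5, -0.7, 0.3]
width: 0.0857
```

Request:
play_rows:
  plan:
    - {"tx":-1,"ty":0.6,"tz":0,"yaw":0}
    - {"tx":-1,"ty":0.6,"tz":0,"yaw":0}
    - {"tx":-1,"ty":0.6,"tz":0,"yaw":0}

```text
t: 1.15
eef_pos: [0.417, 0.2417, 0.2311]
tool_rot: [3.14, 0.004, 1.49]
ft_force: [0.4, -0.8, 0.6]
width: 0.0854
```

Request:
play_rows:
  plan:
    - {"tx":-0.9,"ty":0.45,"tz":0,"yaw":0}
    - {"tx":-0.9,"ty":0.45,"tz":0,"yaw":0}
    - {"tx":-0.9,"ty":0.45,"tz":0,"yaw":0}
    - {"tx":-0.9,"ty":0.45,"tz":0,"yaw":0}

```text
t: 1.48
eef_pos: [0.4455, 0.172, 0.2312]
tool_rot: [-3.141, 0.0, 1.493]
ft_force: [0.3, 0.4, 0.8]
width: 0.0854
```

```bash
python3 -c "
from h import *
go(.45,.172,.23,86)
s=get_state();p,d=eyes.grab_frame('wrist');cv2.imwrite('pics/w1.png',p);np.save('w1.npy',d)
import pickle;pickle.dump(s,open('w1.pkl','wb'))
for n in('cassette','dock'): print(n,nets.recognise(n,'wrist')[:2])
for n in('pile_top','catch_left_pad','catch_right_pad','cassette'): print(n,nets.tip_of(n,'wrist')[:2])
"
```

```text
t 1.48 pos [0.4455 0.172  0.2312] rpy [-3.1414e+00  3.0000e-04  1.4928e+00] F [0.3 0.4 0.8] w 0.0854
units tx ty tz [0.005 0.056 0.015] yaw -0.0041
cassette [{'extent': [24.5, 8.2, 217.9, 158.6], 'score': 0.89}, {'extent': [428.3, 247.5, 586.5, 335.7], 'score': 0.86}]
dock [{'extent': [267.5, 193.0, 391.0, 339.6], 'score': 0.81}]
pile_top [{'position': [296.3, 501.9], 'score': 0.91}, {'position': [92.4, 130.0], 'score': 0.79}]
catch_left_pad [{'position': [124.3, 123.3], 'score': 0.81}, {'position': [262.5, 500.4], 'score': 0.66}]
catch_right_pad [{'position': [322.9, 491.3], 'score': 0.93}, {'position': [50.8, 151.6], 'score': 0.86}]
cassette [{'position': [279.4, 486.0], 'score': 0.92}, {'position': [90.0, 149.3], 'score': 0.91}]
```

View pics/w1.png

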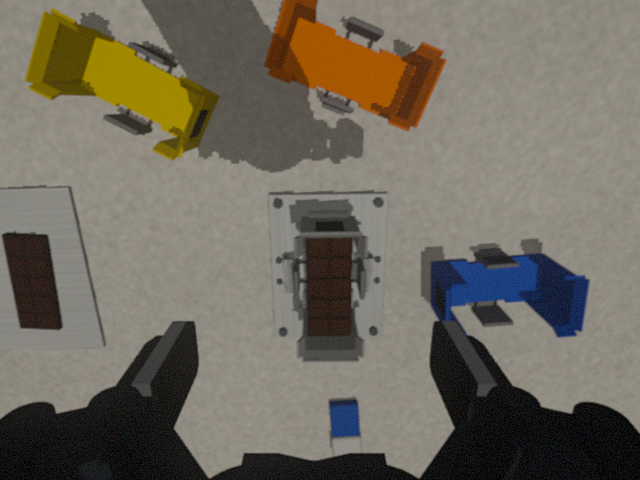

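Wrist view: the steel cassette on its dock is centred at about (329,287), with the top pile bar spanning (303–353, 237–336). The yellow, orange and blue look-alikes surround it. Next I'll measure its pose from plate, pile bar and rims.

```bash
cat > cas.py <<'E'
from h import *
import pickle,sys
tag=sys.argv[1]
p=cv2.imread(f'pics/{tag}.png');d=np.load(f'{tag}.npy');s=pickle.load(open(f'{tag}.pkl','rb'));P=pose('wrist',s)
v,u=np.mgrid[0:480,0:640];W=world(P,np.c_[u.ravel(),v.ravel()],d.ravel()).reshape(480,640,3)
ok=(d>0.05)&(abs(W[...,0]-.513)<.1)&(abs(W[...,1]-.173)<.075)
sat=p.max(2).astype(int)-p.min(2)
def rect(m,name):
    m=m.astype(np.uint8)*255
    X=W[m>0]; r=cv2.minAreaRect((X[:,:2]*1000).astype(np.float32));print(name,m.astype(bool).sum(),'z',np.median(X[:,2]).round(4),'rect',np.round(r[0],1),np.round(r[1],1),round(r[2],2))
    return X
print('bench z',np.median(W[ok][abs(W[ok][:,2])<.004][:,2]))
rect(ok&(W[...,2]>.006)&(W[...,2]<.0105),'plate')
dark=ok&(W[...,2]>.042)&(W[...,2]<.056)&(p[...,2].astype(int)-p[...,0]>12)
k,l,st,ce=cv2.connectedComponentsWithStats(dark.astype(np.uint8));i=1+np.argmax(st[1:,4]);print(ce[i],st[i])
rect(l==i,'bar')
rim=ok&(W[...,2]>.062)&(W[...,2]<.08)
X=rect(rim,'rim')
for sgn in(1,-1):
    Y=X[(X[:,0]-.513)*sgn>0];print('rim side',sgn,len(Y),np.percentile(Y,[1,50,99],axis=0).round(4).tolist())
# push plates z 30..46 outside well
for sgn in(1,-1):
    m=ok&(W[...,2]>.040)&(W[...,2]<.047)&((W[...,1]-.173)*sgn>.0235)&(abs(W[...,0]-.513)<.03)
    if m.sum(): Y=W[m];print('catch',sgn,len(Y),np.percentile(Y,[2,50,98],axis=0).round(4).tolist())
cv2.imwrite(f'pics/{tag}_crop.png',cv2.resize(p[170:380,230:430],None,fx=2.8,fy=2.8,interpolation=cv2.INTER_CUBIC))
E
python3 cas.py w1
```

```text
bench z 0.00036046300433928424
plate 7612 z 0.0084 rect [516.  179.4] [110.2 150.6] 86.12
[328.67540984 285.36544767] [ 306  238   46   98 3965]
bar 3965 z 0.0491 rect [516.6 179.5] [39.  95.4] 86.02
rim 1825 z 0.0711 rect [516.2 179.5] [ 57.7 119.1] 86.22
rim side 1 1112 [[0.5521, 0.1481, 0.0624], [0.5691, 0.1765, 0.07], [0.575, 0.2045, 0.0747]]
rim side -1 713 [[0.4564, 0.1539, 0.0651], [0.4633, 0.1859, 0.0724], [0.4792, 0.2111, 0.0751]]
catch 1 238 [[0.486, 0.1969, 0.0408], [0.5154, 0.2077, 0.0445], [0.5358, 0.2116, 0.0469]]
catch -1 71 [[0.5007, 0.1471, 0.0409], [0.5145, 0.1484, 0.0439], [0.5266, 0.1495, 0.0451]]
```

View pics/w1_crop.png

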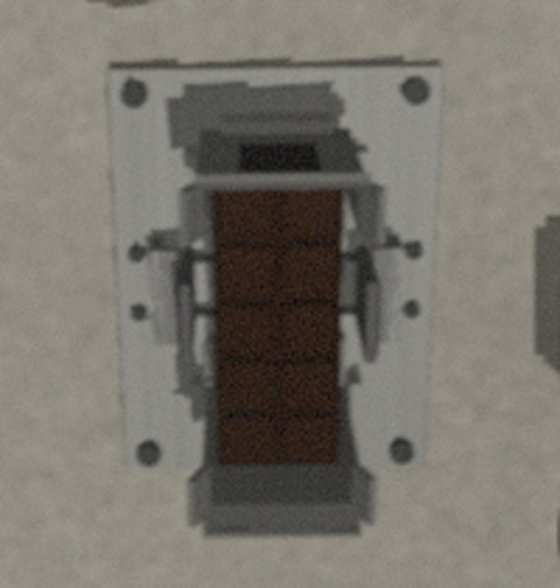

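The estimates agree: plate, bar and rim all give a centre of about (516.3,179.5) mm and yaw −3.9°. The pile top is at z≈49 mm, as the text says. Now over to the bars.

```bash
python3 - <<'E'
from h import *
go(.442,-.16,.2312,85.5)
n='top';d=np.load('top0.npy');P=pose(n)
v,u=np.mgrid[0:480,0:640];W=world(P,np.c_[u.ravel(),v.ravel()],d.ravel()).reshape(480,640,3)
for nm,c,h,zr in(('dockplate',(.513,.173),(.1,.075),(.005,.0115)),('rim',(.513,.173),(.1,.075),(.064,.08))):
    ok=(abs(W[...,0]-c[0])<h[0])&(abs(W[...,1]-c[1])<h[1])&(W[...,2]>zr[0])&(W[...,2]<zr[1])
    X=W[ok];print(nm,len(X),cv2.minAreaRect((X[:,:2]*1000).astype(np.float32)))
E
```

```text
t 1.83 pos [0.444  0.1763 0.2312] rpy [-3.1413e+00  1.0000e-04  1.5028e+00] F [ 0.7 -0.7  0.2] w 0.0854
units tx ty tz [-4.196  0.26  -0.   ] yaw 0.0053
dockplate 1744 ((511.2684020996094, 173.97293090820312), (194.76504516601562, 146.0461883544922), 0.8253745436668396)
rim 320 ((517.4077758789062, 178.2369842529297), (58.83623504638672, 118.37005615234375), 85.91017150878906)
```

Request:
play_rows:
  plan:
    - {"tx":-1,"ty":0,"tz":0,"yaw":0}
    - {"tx":-1,"ty":0,"tz":0,"yaw":0}

```text
t: 2.0
eef_pos: [0.4389, 0.0969, 0.2314]
tool_rot: [3.141, 0.001, 1.508]
ft_force: [1.1, -2.2, 0.4]
width: 0.0853
```

Request:
play_rows:
  plan:
    - {"tx":-1,"ty":0,"tz":0,"yaw":0}
    - {"tx":-1,"ty":0,"tz":0,"yaw":0}

```text
t: 2.17
eef_pos: [0.4329, 0.0142, 0.2314]
tool_rot: [3.141, 0.0, 1.502]
ft_force: [1.4, -0.5, -0.7]
width: 0.0851
```

Request:
play_rows:
  plan:
    - {"tx":-1,"ty":0.3,"tz":0,"yaw":0}
    - {"tx":-1,"ty":0.3,"tz":0,"yaw":0}

```text
t: 2.33
eef_pos: [0.4511, -0.0667, 0.2315]
tool_rot: [3.141, -0.001, 1.503]
ft_force: [1.7, 0.1, 0.2]
width: 0.0852
```

Request:
play_rows:
  plan:
    - {"tx":-1,"ty":0,"tz":0,"yaw":0}
    - {"tx":-1,"ty":0,"tz":0,"yaw":0}
    - {"tx":-1,"ty":0,"tz":0,"yaw":0}
    - {"tx":-1,"ty":0,"tz":0,"yaw":0}

```text
t: 2.67
eef_pos: [0.4456, -0.1481, 0.2315]
tool_rot: [3.141, 0.0, 1.494]
ft_force: [0.8, 0.8, 0.6]
width: 0.0859
```

```bash
cat > bars.py <<'E'
from h import *
import pickle,sys
tag=sys.argv[1]
s=get_state();p,d=eyes.grab_frame('wrist');cv2.imwrite(f'pics/{tag}.png',p);np.save(f'{tag}.npy',d);pickle.dump(s,open(f'{tag}.pkl','wb'))
P=pose('wrist',s);print('tool',np.round(s['eef_pos'],4),np.round(s['tool_rot'],4),s['t'])
v,u=np.mgrid[0:480,0:640];W=world(P,np.c_[u.ravel(),v.ravel()],d.ravel()).reshape(480,640,3)
m=((W[...,2]>.0115)&(W[...,2]<.0185)&(W[...,1]<0)&(p[...,2].astype(int)-p[...,0]>12)).astype(np.uint8)
k,l,st,ce=cv2.connectedComponentsWithStats(m)
for i in range(1,k):
    if st[i,4]<500: continue
    X=W[l==i];r=cv2.minAreaRect((X[:,:2]*1000).astype(np.float32));print(ce[i].round(1),st[i,4],'z',np.median(X[:,2]).round(4),np.round(r[0],1),np.round(r[1],1),round(r[2],2))
E
python3 bars.py w2
```

```text
tool [ 0.4456 -0.1481  0.2315] [3.1412e+00 3.0000e-04 1.4945e+00] 2.6667
[257.1 250.8] 3351 z 0.0151 [ 492.4 -205.3] [38.8 98.9] 88.45
[361.3 256.8] 3384 z 0.0152 [ 505.9 -107.9] [39.  99.3] 82.34
[160.  253.4] 1492 z 0.0149 [ 487.8 -296.1] [52.  38.4] 5.1
```

View pics/w2.png

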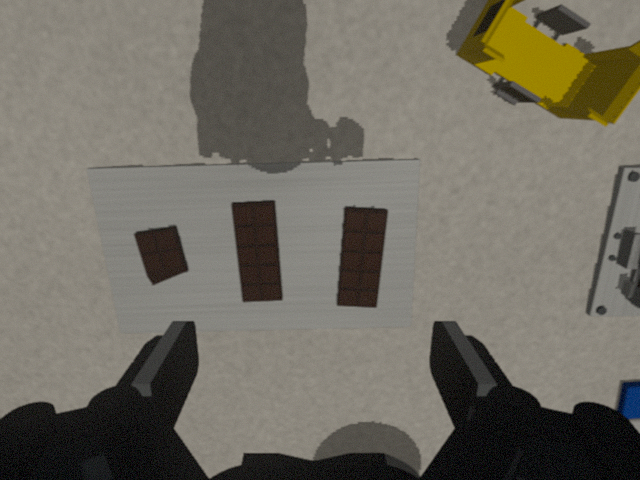

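Left to right, the wrist view shows the broken bar at (160,253), then whole bars at (257,251) and (361,257). The arm sways a little when it stops, so I'll let it settle and measure again.

Request:
play_rows:
  plan:
    - {"tx":0.3,"ty":0,"tz":0,"yaw":0}
    - {"tx":0.3,"ty":0,"tz":0,"yaw":0}
    - {"tx":0.3,"ty":0,"tz":0,"yaw":0}
    - {"tx":0.3,"ty":0,"tz":0,"yaw":0}
    - {"tx":0.3,"ty":0,"tz":0,"yaw":0}
    - {"tx":0.3,"ty":0,"tz":0,"yaw":0}

```text
t: 3.22
eef_pos: [0.4476, -0.1219, 0.2313]
tool_rot: [-3.142, 0.0, 1.5]
ft_force: [0.6, -0.3, 0.8]
width: 0.0853
```

```bash
python3 bars.py w3;python3 bars.py w4;  python3 -c "
from h import *
go(.506,-.108,.12,82.4)"
```

```text
tool [ 0.4476 -0.1219  0.2313] [-3.1416e+00  1.0000e-04  1.5002e+00] 3.2167
[228.2 250.4] 3379 z 0.0151 [ 492.2 -206. ] [39.7 98.9] 88.22
[332.6 257.1] 3409 z 0.0152 [ 505.7 -108.1] [39.  99.1] 82.05
[130.9 252.3] 1436 z 0.0149 [ 487.8 -296. ] [51.6 38.6] 4.28
tool [ 0.4475 -0.1221  0.2313] [-3.1415e+00  1.0000e-04  1.4997e+00] 3.2667
[228.3 250.3] 3370 z 0.0151 [ 492.2 -205.6] [39.2 99.3] 88.22
[333.  256.9] 3471 z 0.0152 [ 506.3 -108.2] [ 39.2 100.1] 82.35
[131.1 252.9] 1448 z 0.0149 [ 488.1 -296.4] [52.2 38.9] 4.32
t 3.32 pos [ 0.4475 -0.1221  0.2313] rpy [3.1416e+00 1.0000e-04 1.4995e+00] F [-0.1  0.4  1. ] w 0.0856
units tx ty tz [0.229 0.717 1.391] yaw 0.0307
```

Request:
play_rows:
  plan:
    - {"tx":0.23,"ty":0.72,"tz":0.5,"yaw":0.03}
    - {"tx":0.23,"ty":0.72,"tz":1.0,"yaw":0.03}
    - {"tx":0.23,"ty":0.72,"tz":1.0,"yaw":0.03}
    - {"tx":0.23,"ty":0.72,"tz":1.0,"yaw":0.03}
    - {"tx":0.23,"ty":0.72,"tz":1.0,"yaw":0.03}
    - {"tx":0.23,"ty":0.72,"tz":1.0,"yaw":0.03}
  gripper: -0.15
  squeeze: 25

```text
t: 3.82
eef_pos: [0.5063, -0.1086, 0.1522]
tool_rot: [3.141, 0.0, 1.439]
ft_force: [-0.7, -0.0, 0.6]
width: 0.049
```

```bash
python3 bars.py w5;  python3 - <<'E'
from h import *
go(.506,-.108,.06,82.3)
d=np.load('w5.npy');c=eyes.camera_model('wrist');K=np.array(c['mtx']);M=np.array(c['mount'])
v,u=np.mgrid[0:480,0:640];r=np.stack([u,v,np.ones_like(u)],-1)@np.linalg.inv(K).T*d[...,None]
T=r@M[:3,:3].T+M[:3,3]
m=(d>0.02)&(abs(T[...,1])<.012)&(abs(T[...,0])<.07)&(T[...,2]>-.06)&(T[...,2]<.03)
for sg in(1,-1):
    X=T[m&(T[...,0]*sg>0)];print(len(X),np.percentile(X,[1,50,99],axis=0).round(4).tolist())
E
```

```text
tool [ 0.5063 -0.1086  0.1522] [3.1408e+00 4.0000e-04 1.4388e+00] 3.8167
[175.8 222.8] 6040 z 0.015 [ 492.5 -205.6] [39.5 99.1] 88.84
[313.3 237.8] 4673 z 0.0151 [ 506.7 -108.3] [39.4 98.3] 82.15
[ 51.4 231.1] 2922 z 0.0148 [ 488.2 -296.6] [52.2 39.9] 3.75
t 3.87 pos [ 0.5067 -0.1086  0.1528] rpy [ 3.1393e+00 -3.0000e-04  1.4385e+00] F [-0.  -0.1  0.2] w 0.0491
units tx ty tz [ 0.006 -0.013  1.16 ] yaw 0.001
6325 [[0.0242, -0.0119, -0.0599], [0.0389, -0.0049, -0.0525], [0.0558, 0.0098, -0.0064]]
6399 [[-0.0563, -0.012, -0.0599], [-0.0392, -0.0051, -0.0519], [-0.0246, 0.0097, -0.0063]]
```

View pics/w5.png

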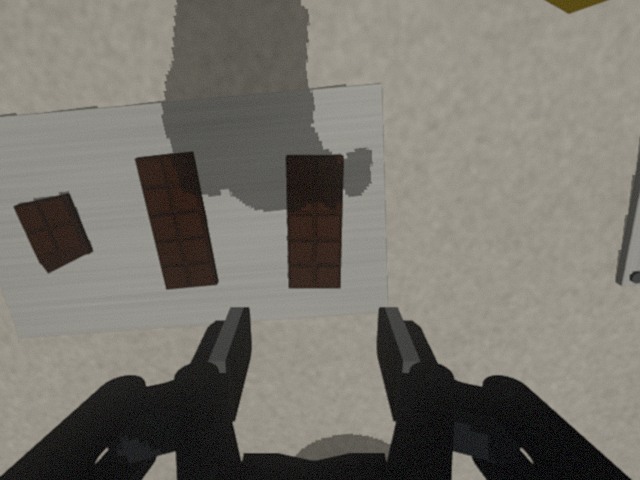

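The fingers are symmetric about tool x=0 to 0.2 mm, and at 49 mm opening the tips stand about 6 mm behind the TCP. Descending.

Request:
play_rows:
  plan:
    - {"tx":0,"ty":0,"tz":0.5,"yaw":0}
    - {"tx":0,"ty":0,"tz":1.0,"yaw":0}
    - {"tx":0,"ty":-0.01,"tz":1.0,"yaw":0}
    - {"tx":0,"ty":-0.01,"tz":1.0,"yaw":0}
    - {"tx":0,"ty":-0.01,"tz":1.0,"yaw":0}
    - {"tx":0,"ty":-0.01,"tz":1.0,"yaw":0}

```text
t: 4.37
eef_pos: [0.5081, -0.1081, 0.0745]
tool_rot: [3.135, -0.001, 1.439]
ft_force: [0.4, 0.7, -0.4]
width: 0.0493
```

```bash
python3 -c "
from h import *
go(.5063,-.1082,.0055,82.2)"
```

```text
t 4.37 pos [ 0.5081 -0.1081  0.0745] rpy [ 3.1353e+00 -1.0000e-03  1.4394e+00] F [ 0.4  0.7 -0.4] w 0.0493
units tx ty tz [-0.005 -0.028  0.862] yaw 0.0024
```

Request:
play_rows:
  plan:
    - {"tx":0,"ty":-0.02,"tz":0.4,"yaw":0}
    - {"tx":0,"ty":-0.02,"tz":0.7,"yaw":0}
    - {"tx":0,"ty":-0.02,"tz":0.85,"yaw":0}
    - {"tx":0,"ty":-0.02,"tz":0.85,"yaw":0}
    - {"tx":0,"ty":-0.02,"tz":0.85,"yaw":0}
    - {"tx":0,"ty":-0.02,"tz":0.85,"yaw":0}

```text
t: 4.87
eef_pos: [0.5056, -0.1075, 0.0049]
tool_rot: [3.138, -0.0, 1.44]
ft_force: [0.2, 0.1, 0.5]
width: 0.0492
```

```bash
python3 -c "
from h import *
go(.5063,-.1082,.005,82.2)"
```

```text
t 4.87 pos [ 0.5056 -0.1075  0.0049] rpy [ 3.1383e+00 -4.0000e-04  1.4399e+00] F [0.2 0.1 0.5] w 0.0492
units tx ty tz [-0.007  0.01  -0.001] yaw 0.0026
```

No contact yet. Closing on the bar.

Request:
play_rows:
  plan:
    - {"tx":0,"ty":0,"tz":0,"yaw":0}
    - {"tx":0,"ty":0,"tz":0,"yaw":0}
    - {"tx":0,"ty":0,"tz":0,"yaw":0}
    - {"tx":0,"ty":0,"tz":0,"yaw":0}
    - {"tx":0,"ty":0,"tz":0,"yaw":0}
    - {"tx":0,"ty":0,"tz":0,"yaw":0}
  gripper: 0.3
  squeeze: 25

```text
t: 5.37
eef_pos: [0.5054, -0.1075, 0.0048]
tool_rot: [3.139, -0.0, 1.44]
ft_force: [-1.0, 0.7, 6.3]
width: 0.0393
```

Request:
play_rows:
  plan:
    - {"tx":0,"ty":0,"tz":-0.1,"yaw":0}
    - {"tx":0,"ty":0,"tz":-0.3,"yaw":0}
    - {"tx":0,"ty":0,"tz":-0.6,"yaw":0}
    - {"tx":0,"ty":0,"tz":-1,"yaw":0}
    - {"tx":0,"ty":0,"tz":-1,"yaw":0}
    - {"tx":0,"ty":0,"tz":-1,"yaw":0}

```text
t: 5.87
eef_pos: [0.5057, -0.1073, 0.0855]
tool_rot: [3.137, -0.001, 1.44]
ft_force: [-1.4, 0.3, -1.6]
width: 0.0393
```

```bash
python3 bars.py w6;  python3 - <<'E'
from h import *
go(.5163,.1795,.11,86.1)
E
```

```text
tool [ 0.5057 -0.1073  0.0855] [ 3.1367e+00 -1.0000e-03  1.4401e+00] 5.8667
[136.4 250.8] 10933 z 0.015 [ 492.  -205.5] [40.1 98.8] 88.22
[  8.7 276.2] 937 z 0.0132 [ 492.7 -279.1] [16.4 44.1] 68.62
t 5.92 pos [ 0.5042 -0.107   0.084 ] rpy [ 3.1403e+00 -8.0000e-04  1.4402e+00] F [ 0.1  0.5 -0.5] w 0.039
units tx ty tz [ 3.571 -0.316 -0.323] yaw -0.0313
```

View pics/w6.png

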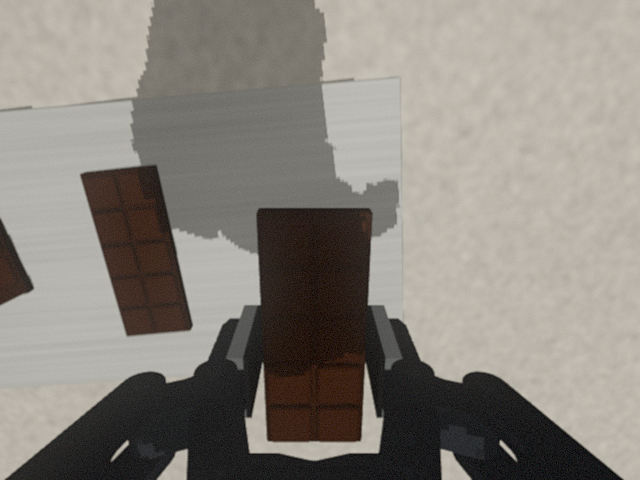

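The bar is held, and I see its whole top face between the fingers, from (257,208) to (361,440). I'll measure its pose in the tool frame.

```bash
cat > held.py <<'E'
from h import *
import sys
tag=sys.argv[1]
p=cv2.imread(f'pics/{tag}.png');d=np.load(f'{tag}.npy');c=eyes.camera_model('wrist');K=np.array(c['mtx']);M=np.array(c['mount'])
v,u=np.mgrid[0:480,0:640];r=np.stack([u,v,np.ones_like(u)],-1)@np.linalg.inv(K).T*d[...,None]
T=r@M[:3,:3].T+M[:3,3]
m=(d>0.02)&(abs(T[...,1])<.06)&(abs(T[...,0])<.03)&(T[...,2]>-.03)&(T[...,2]<.01)&(p[...,2].astype(int)-p[...,0]>10)
X=T[m]
A=np.c_[X[:,:2],np.ones(len(X))];co=np.linalg.lstsq(A,X[:,2],rcond=None)[0]
R=cv2.minAreaRect((X[:,:2]*1000).astype(np.float32));print('held',len(X),'topplane',co.round(4),'rect tool mm',np.round(R[0],1),np.round(R[1],1),round(R[2],2),'pct',np.percentile(X,[1,50,99],axis=0).round(4).tolist())
m=(d>0.02)&(abs(T[...,1])<.012)&(abs(T[...,0])<.07)&(T[...,2]>-.06)&(T[...,2]<.02)&(abs(T[...,0])>.0195)
for sg in(1,-1):
    Y=T[m&(T[...,0]*sg>0)];print('finger',len(Y),np.percentile(Y,[1,50,99.5],axis=0).round(4).tolist())
E
python3 held.py w6
```

```text
held 22810 topplane [ 0.0002 -0.0016 -0.01  ] rect tool mm [4.6 1.1] [100.8  49.8] 89.91 pct [[-0.0194, -0.0487, -0.0118], [0.0, -0.0062, -0.0102], [0.0193, 0.0471, -0.0068]]
finger 5600 [[0.0195, -0.012, -0.0597], [0.0375, -0.0046, -0.0556], [0.0527, 0.0104, -0.0078]]
finger 6484 [[-0.0526, -0.012, -0.0597], [-0.0365, -0.0042, -0.0544], [-0.0196, 0.0105, -0.0071]]
```

```bash
python3 -c "
from h import *
go(.55,.12,.2,86.1)"
```

```text
t 5.92 pos [ 0.5042 -0.107   0.084 ] rpy [ 3.1403e+00 -8.0000e-04  1.4402e+00] F [ 0.1  0.5 -0.5] w 0.039
units tx ty tz [ 2.889  0.2   -1.448] yaw -0.0313
```

Request:
play_rows:
  plan:
    - {"tx":0.3,"ty":0,"tz":-0.5,"yaw":0}
    - {"tx":0.7,"ty":0,"tz":-1.0,"yaw":-0.015}
    - {"tx":1,"ty":0,"tz":-1.0,"yaw":-0.031}
    - {"tx":1,"ty":0,"tz":-1.0,"yaw":-0.031}

```text
t: 6.25
eef_pos: [0.5172, -0.0197, 0.1653]
tool_rot: [3.137, -0.005, 1.513]
ft_force: [1.0, 1.4, -0.2]
width: 0.0392
```

Request:
play_rows:
  plan:
    - {"tx":0.5,"ty":0.1,"tz":-0.2,"yaw":0}
    - {"tx":1,"ty":0.2,"tz":-0.4,"yaw":0}
    - {"tx":1,"ty":0.2,"tz":-0.4,"yaw":0}

```text
t: 6.5
eef_pos: [0.5379, 0.0606, 0.1962]
tool_rot: [3.139, -0.005, 1.513]
ft_force: [0.3, 2.0, 0.3]
width: 0.039
```

Request:
play_rows:
  plan:
    - {"tx":0.5,"ty":0.1,"tz":0,"yaw":0}
    - {"tx":0.85,"ty":0.2,"tz":0,"yaw":0}
    - {"tx":0.85,"ty":0.2,"tz":0,"yaw":0}
    - {"tx":0.85,"ty":0.2,"tz":0,"yaw":0}
    - {"tx":0.85,"ty":0.2,"tz":0,"yaw":0}
    - {"tx":0.85,"ty":0.2,"tz":0,"yaw":0}
    - {"tx":0.85,"ty":0.2,"tz":0,"yaw":0}

```text
t: 7.08
eef_pos: [0.5559, 0.1155, 0.1946]
tool_rot: [-3.14, 0.001, 1.499]
ft_force: [-0.4, -0.5, 0.1]
width: 0.0391
```

```bash
cat > snap.py <<'E'
from h import *
import pickle,sys
tag=sys.argv[1]
s=get_state();p,d=eyes.grab_frame('wrist');cv2.imwrite(f'pics/{tag}.png',p);np.save(f'{tag}.npy',d);pickle.dump(s,open(f'{tag}.pkl','wb'));print(s['t'],np.round(s['eef_pos'],4),np.round(s['tool_rot'],4))
E
python3 snap.py w7; python3 cas.py w7; python3 held.py w7; python3 snap.py w8; python3 cas.py w8;python3 held.py w8
```

```text
7.0833 [0.5559 0.1155 0.1946] [-3.1403e+00  1.0000e-03  1.4992e+00]
bench z 0.0004071612235562183
plate 9437 z 0.0084 rect [515.7 179.4] [110.  149.2] 85.9
[399.90776453 156.32263385] [ 369   87   65  143 7882]
bar 7882 z 0.049 rect [515.8 178.9] [40.4 99.6] 86.2
rim 3096 z 0.0709 rect [515.9 179.4] [ 58.5 118. ] 86.07
rim side 1 1286 [[0.5556, 0.1545, 0.0623], [0.5697, 0.1851, 0.0703], [0.5752, 0.2046, 0.0748]]
rim side -1 1810 [[0.4566, 0.1537, 0.0636], [0.4628, 0.1873, 0.0714], [0.4789, 0.2109, 0.075]]
catch 1 384 [[0.4872, 0.1971, 0.0404], [0.5161, 0.2074, 0.0445], [0.5328, 0.2109, 0.0469]]
catch -1 142 [[0.5016, 0.1469, 0.0407], [0.5151, 0.1482, 0.0438], [0.5272, 0.1495, 0.0455]]
held 23244 topplane [-0.0022 -0.0028 -0.0099] rect tool mm [-0.1  0.9] [100.7  59.1] 89.49 pct [[-0.0197, -0.0488, -0.0119], [0.0, -0.007, -0.0102], [0.0194, 0.0471, -0.0065]]
finger 5826 [[0.0195, -0.012, -0.0598], [0.0372, -0.0043, -0.0553], [0.0529, 0.0104, -0.0078]]
finger 6458 [[-0.0526, -0.012, -0.0598], [-0.0364, -0.0043, -0.0544], [-0.0196, 0.0104, -0.0071]]
7.1333 [0.556  0.1157 0.1948] [-3.140
[... 326 characters left out ...]
4], [0.5697, 0.185, 0.0705], [0.5756, 0.2046, 0.0747]]
rim side -1 1797 [[0.4562, 0.1539, 0.0625], [0.4627, 0.1864, 0.0714], [0.4791, 0.2109, 0.075]]
catch 1 393 [[0.4873, 0.1969, 0.0404], [0.5162, 0.2074, 0.0445], [0.5351, 0.2109, 0.0469]]
catch -1 143 [[0.5009, 0.1466, 0.0406], [0.5165, 0.1483, 0.0438], [0.5273, 0.1494, 0.0456]]
held 23228 topplane [-0.0003 -0.0033 -0.0099] rect tool mm [0.  0.8] [100.3  59.8] 89.87 pct [[-0.0197, -0.0488, -0.0119], [0.0, -0.007, -0.0102], [0.0194, 0.047, -0.0065]]
finger 5786 [[0.0195, -0.0119, -0.0598], [0.0373, -0.0045, -0.0553], [0.0528, 0.0104, -0.0074]]
finger 6431 [[-0.0524, -0.0119, -0.0597], [-0.0366, -0.0042, -0.0545], [-0.0196, 0.0104, -0.0073]]
```

View pics/w7.png

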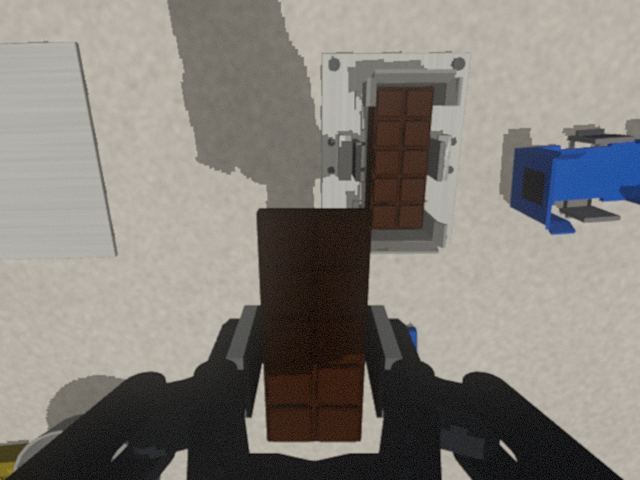

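The cassette is confirmed at (515.8,179.4) mm, yaw −3.95°. The held bar is centred and level, with its underside about 1 mm behind the TCP. Moving over it.

```bash
python3 -c "
from h import *
go(.5158,.1794,.13,86.05)"
```

```text
t 7.18 pos [0.5562 0.116  0.1951] rpy [-3.1411e+00  3.0000e-04  1.4997e+00] F [-0.1 -0.7 -0.9] w 0.0389
units tx ty tz [ 0.755 -0.56   0.813] yaw -0.0011
```

Request:
play_rows:
  plan:
    - {"tx":0.4,"ty":-0.3,"tz":0.2,"yaw":-0.001}
    - {"tx":0.75,"ty":-0.56,"tz":0.5,"yaw":-0.001}
    - {"tx":0.75,"ty":-0.56,"tz":0.81,"yaw":-0.001}
    - {"tx":0.75,"ty":-0.56,"tz":0.81,"yaw":-0.001}
    - {"tx":0.75,"ty":-0.56,"tz":0.81,"yaw":-0.001}
    - {"tx":0.75,"ty":-0.56,"tz":0.81,"yaw":-0.001}
    - {"tx":0.75,"ty":-0.56,"tz":0.81,"yaw":-0.001}
    - {"tx":0.75,"ty":-0.56,"tz":0.81,"yaw":-0.001}

```text
t: 7.85
eef_pos: [0.518, 0.1794, 0.1324]
tool_rot: [3.138, -0.001, 1.501]
ft_force: [1.2, 0.6, -0.4]
width: 0.0389
```

```bash
python3 -c "
from h import *
go(.5158,.1794,.085,86.05)"
```

```text
t 7.85 pos [0.518  0.1794 0.1324] rpy [ 3.1382e+00 -1.5000e-03  1.5011e+00] F [ 1.2  0.6 -0.4] w 0.0389
units tx ty tz [-0.003 -0.03   0.592] yaw -0.0004
```

Request:
play_rows:
  plan:
    - {"tx":0,"ty":0,"tz":0.3,"yaw":0}
    - {"tx":0,"ty":0,"tz":0.59,"yaw":0}
    - {"tx":0,"ty":0,"tz":0.59,"yaw":0}
    - {"tx":0,"ty":0,"tz":0.59,"yaw":0}
    - {"tx":0,"ty":0,"tz":0.59,"yaw":0}
    - {"tx":0,"ty":0,"tz":0.59,"yaw":0}
    - {"tx":0,"ty":0,"tz":0.59,"yaw":0}
    - {"tx":0,"ty":0,"tz":0.59,"yaw":0}
    - {"tx":0,"ty":0,"tz":0.59,"yaw":0}
    - {"tx":0,"ty":0,"tz":0.59,"yaw":0}

```text
t: 8.68
eef_pos: [0.5161, 0.1806, 0.0837]
tool_rot: [3.141, -0.0, 1.504]
ft_force: [0.4, 0.7, -0.3]
width: 0.0388
```

```bash
python3 -c "
from h import *
go(.5158,.1794,.0485,86.05)
p,d=eyes.grab_frame('wrist');cv2.imwrite('pics/w9.png',p);p,d=eyes.grab_frame('scene');cv2.imwrite('pics/s9.png',cv2.resize(p[140:280,320:480],None,fx=4,fy=4))
go(.5158,.1794,.0485,86.05)"
```

```text
t 8.68 pos [0.5161 0.1806 0.0837] rpy [ 3.1410e+00 -5.0000e-04  1.5042e+00] F [ 0.4  0.7 -0.3] w 0.0388
units tx ty tz [-0.016 -0.003  0.44 ] yaw 0.0012
t 8.78 pos [0.5159 0.1806 0.0834] rpy [ 3.1414e+00 -2.0000e-04  1.5042e+00] F [ 0.3 -0.5 -0.6] w 0.0393
units tx ty tz [-0.015 -0.001  0.436] yaw 0.0012
```

View pics/w9.png

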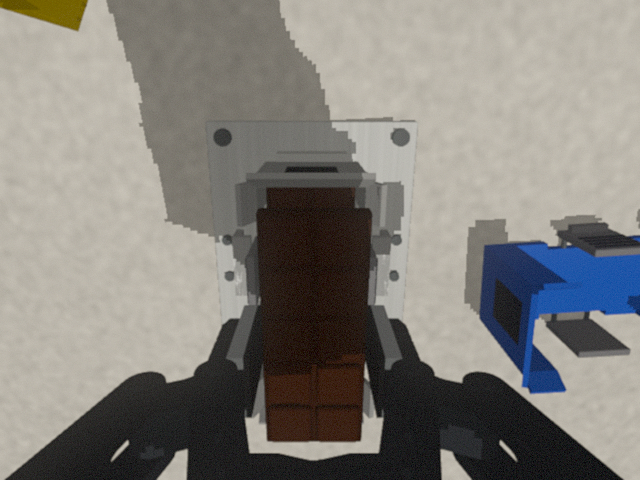

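View pics/s9.png

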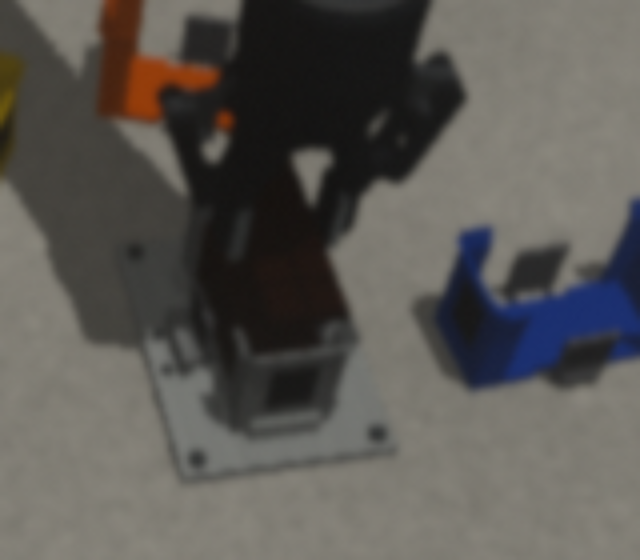

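The bar sits squarely over the well: the pile bar is centred at u≈311 and the held bar at u≈314. I'm correcting 1.2 mm in tx and lowering.

Request:
play_rows:
  plan:
    - {"tx":-0.015,"ty":0,"tz":0.05,"yaw":0.001}
    - {"tx":-0.015,"ty":0,"tz":0.12,"yaw":0.001}
    - {"tx":-0.015,"ty":0,"tz":0.2,"yaw":0.001}
    - {"tx":-0.015,"ty":0,"tz":0.28,"yaw":0.001}
    - {"tx":-0.015,"ty":0,"tz":0.34,"yaw":0.001}
    - {"tx":-0.015,"ty":0,"tz":0.38,"yaw":0.001}
    - {"tx":-0.015,"ty":0,"tz":0.4,"yaw":0.001}
    - {"tx":-0.015,"ty":0,"tz":0.4,"yaw":0.001}
    - {"tx":-0.015,"ty":0,"tz":0.4,"yaw":0.001}

```text
t: 9.53
eef_pos: [0.5159, 0.1793, 0.0512]
tool_rot: [3.142, 0.0, 1.502]
ft_force: [-0.7, 1.1, -0.9]
width: 0.0395
```

```bash
python3 -c "
from h import *
go(.5158,.1794,.0478,86.05)"
```

```text
t 9.53 pos [0.5159 0.1793 0.0512] rpy [3.1415e+00 1.0000e-04 1.5021e+00] F [-0.7  1.1 -0.9] w 0.0395
units tx ty tz [ 0.001 -0.002  0.043] yaw 0.0001
```

Request:
play_rows:
  plan:
    - {"tx":0,"ty":0,"tz":0.015,"yaw":0}
    - {"tx":0,"ty":0,"tz":0.03,"yaw":0}
    - {"tx":0,"ty":0,"tz":0.035,"yaw":0}
    - {"tx":0,"ty":0,"tz":0.035,"yaw":0}
    - {"tx":0,"ty":0,"tz":0.035,"yaw":0}

```text
t: 9.95
eef_pos: [0.5158, 0.1793, 0.0485]
tool_rot: [3.142, -0.0, 1.502]
ft_force: [0.6, 0.1, -0.4]
width: 0.0391
```

Request:
play_rows:
  plan:
    - {"tx":0,"ty":0,"tz":0.008,"yaw":0}
    - {"tx":0,"ty":0,"tz":0.015,"yaw":0}
    - {"tx":0,"ty":0,"tz":0.015,"yaw":0}
    - {"tx":0,"ty":0,"tz":0.015,"yaw":0}

```text
t: 10.28
eef_pos: [0.516, 0.1793, 0.0478]
tool_rot: [3.142, -0.0, 1.502]
ft_force: [-1.2, -0.6, 3.8]
width: 0.0395
```

Contact at 3.8 N and at the expected height, so I'm releasing.

Request:
play_rows:
  plan:
    - {"tx":0,"ty":0,"tz":0,"yaw":0}
    - {"tx":0,"ty":0,"tz":0,"yaw":0}
    - {"tx":0,"ty":0,"tz":0,"yaw":0}
    - {"tx":0,"ty":0,"tz":0,"yaw":0}
    - {"tx":0,"ty":0,"tz":0,"yaw":0}
  gripper: -0.25

```text
t: 10.7
eef_pos: [0.5157, 0.1792, 0.047]
tool_rot: [-3.141, 0.0, 1.502]
ft_force: [0.2, -0.4, 0.9]
width: 0.0537
```

Request:
play_rows:
  plan:
    - {"tx":0,"ty":0,"tz":-0.2,"yaw":0}
    - {"tx":0,"ty":0,"tz":-0.6,"yaw":0}
    - {"tx":0,"ty":0,"tz":-1,"yaw":0}
    - {"tx":0,"ty":0,"tz":-1,"yaw":0}

```text
t: 11.03
eef_pos: [0.5207, 0.1807, 0.1333]
tool_rot: [3.131, -0.006, 1.501]
ft_force: [1.2, -0.0, 0.6]
width: 0.0535
```

Request:
play_rows:
  plan:
    - {"tx":-0.4,"ty":0,"tz":-0.5,"yaw":0}
    - {"tx":-1,"ty":0,"tz":-1,"yaw":0}
    - {"tx":-1,"ty":0,"tz":-1,"yaw":0}
    - {"tx":-1,"ty":0,"tz":-1,"yaw":0}
    - {"tx":-1,"ty":0,"tz":-1,"yaw":0}
    - {"tx":-1,"ty":0,"tz":-1,"yaw":0}

```text
t: 11.53
eef_pos: [0.5099, 0.1001, 0.2068]
tool_rot: [-3.141, -0.001, 1.502]
ft_force: [0.0, 0.2, -0.3]
width: 0.0534
```

```bash
sed -i 's/W\[...,2\]>.042)&(W\[...,2\]<.056)/W[...,2]>.042)\&(W[...,2]<.07)/' cas.py; python3 snap.py w10; python3 cas.py w10; python3 -c "
from h import *
go(.4922,-.2058,.15,88.3)"
```

```text
11.5333 [0.5099 0.1001 0.2068] [-3.1409e+00 -8.0000e-04  1.5022e+00]
bench z 0.00043519744825143425
plate 8896 z 0.0084 rect [516.1 179.3] [110.1 150.1] 86.15
[419.85944409 218.31111813] [ 387  153   67  132 6332]
bar 6332 z 0.0581 rect [515.3 180.1] [ 42.9 103.2] 86.24
rim 2664 z 0.071 rect [515.8 179.3] [ 58.1 117.8] 86.16
rim side 1 1358 [[0.5523, 0.1478, 0.0623], [0.569, 0.179, 0.0702], [0.575, 0.2045, 0.0749]]
rim side -1 1306 [[0.4561, 0.1538, 0.063], [0.4629, 0.1889, 0.0719], [0.4791, 0.211, 0.0752]]
catch 1 241 [[0.5041, 0.2058, 0.0402], [0.5171, 0.208, 0.0441], [0.531, 0.2108, 0.0458]]
catch -1 128 [[0.501, 0.147, 0.0404], [0.515, 0.1482, 0.0439], [0.527, 0.1494, 0.0456]]
t 11.58 pos [0.5094 0.1007 0.2061] rpy [-3.1397e+00  1.0000e-04  1.5038e+00] F [-0.7 -0.2 -0.7] w 0.0534
units tx ty tz [-3.837  0.043  0.702] yaw -0.0187
```

View pics/w10.png

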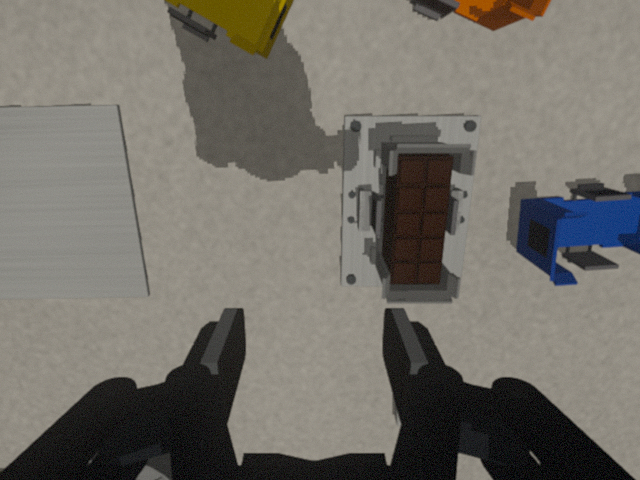

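The first bar is flat in the well: top at z=58.1 mm, rect centre (515.3,180.1), angle matching. Now the second bar.

Request:
play_rows:
  plan:
    - {"tx":-0.5,"ty":0,"tz":0,"yaw":0}
    - {"tx":-1,"ty":0,"tz":0,"yaw":-0.01}
    - {"tx":-1,"ty":0,"tz":0,"yaw":-0.018}

```text
t: 11.83
eef_pos: [0.5032, 0.0116, 0.2059]
tool_rot: [-3.139, 0.006, 1.53]
ft_force: [0.2, -1.0, -0.0]
width: 0.0532
```

Request:
play_rows:
  plan:
    - {"tx":-0.5,"ty":0,"tz":0,"yaw":0}
    - {"tx":-1,"ty":0,"tz":0,"yaw":0}
    - {"tx":-1,"ty":0,"tz":0,"yaw":0}

```text
t: 12.08
eef_pos: [0.5006, -0.0686, 0.2064]
tool_rot: [-3.14, 0.005, 1.528]
ft_force: [-1.3, -0.6, 0.1]
width: 0.0531
```

Request:
play_rows:
  plan:
    - {"tx":-0.5,"ty":0,"tz":0,"yaw":0}
    - {"tx":-1,"ty":0,"tz":0,"yaw":0}
    - {"tx":-1,"ty":0,"tz":0,"yaw":0}

```text
t: 12.33
eef_pos: [0.4978, -0.1486, 0.2068]
tool_rot: [-3.141, 0.006, 1.528]
ft_force: [-1.0, -2.3, 0.7]
width: 0.0535
```

Request:
play_rows:
  plan:
    - {"tx":-0.5,"ty":0,"tz":0.3,"yaw":0}
    - {"tx":-0.85,"ty":0,"tz":0.7,"yaw":0}
    - {"tx":-0.85,"ty":0,"tz":0.7,"yaw":0}
    - {"tx":-0.85,"ty":0,"tz":0.7,"yaw":0}
    - {"tx":-0.85,"ty":0,"tz":0.7,"yaw":0}
    - {"tx":-0.85,"ty":0,"tz":0.7,"yaw":0}
    - {"tx":-0.85,"ty":0,"tz":0.7,"yaw":0}

```text
t: 12.92
eef_pos: [0.4989, -0.2063, 0.1521]
tool_rot: [3.14, -0.001, 1.541]
ft_force: [0.9, -0.3, -0.0]
width: 0.0535
```

```bash
python3 bars.py w11; python3 -c "
from h import *
go(.4922,-.2058,.075,88.3)"
```

```text
tool [ 0.4989 -0.2063  0.1521] [ 3.1397e+00 -8.0000e-04  1.5413e+00] 12.9167
[313.5 227. ] 4713 z 0.0151 [ 492.2 -205.7] [39.  98.6] 88.29
[184.  212.9] 2967 z 0.0148 [ 488.3 -296.8] [53.3 39.5] 4.68
t 12.97 pos [ 0.4988 -0.2065  0.1522] rpy [ 3.1395e+00 -7.0000e-04  1.5412e+00] F [ 0.4  1.2 -0.5] w 0.0535
units tx ty tz [ 0.005 -0.085  0.965] yaw 0.0
```

Request:
play_rows:
  plan:
    - {"tx":0.005,"ty":-0.085,"tz":0.4,"yaw":0}
    - {"tx":0.005,"ty":-0.085,"tz":0.8,"yaw":0}
    - {"tx":0.005,"ty":-0.085,"tz":0.96,"yaw":0}
    - {"tx":0.005,"ty":-0.085,"tz":0.96,"yaw":0}
    - {"tx":0.005,"ty":-0.085,"tz":0.96,"yaw":0}
    - {"tx":0.005,"ty":-0.085,"tz":0.96,"yaw":0}
    - {"tx":0.005,"ty":-0.085,"tz":0.96,"yaw":0}
  gripper: -0.15

```text
t: 13.55
eef_pos: [0.4925, -0.2082, 0.0764]
tool_rot: [3.138, 0.001, 1.538]
ft_force: [-0.7, 0.3, -0.1]
width: 0.0491
```

```bash
python3 -c "
from h import *
go(.4922,-.2058,.005,88.3)"
```

```text
t 13.55 pos [ 0.4925 -0.2082  0.0764] rpy [3.1377e+00 7.0000e-04 1.5381e+00] F [-0.7  0.3 -0.1] w 0.0491
units tx ty tz [ 0.031 -0.008  0.892] yaw -0.0015
```

Request:
play_rows:
  plan:
    - {"tx":0.01,"ty":0,"tz":0.3,"yaw":0}
    - {"tx":0.01,"ty":0,"tz":0.5,"yaw":0}
    - {"tx":0.01,"ty":0,"tz":0.7,"yaw":0}
    - {"tx":0.01,"ty":0,"tz":0.8,"yaw":0}
    - {"tx":0.01,"ty":0,"tz":0.8,"yaw":0}
    - {"tx":0.01,"ty":0,"tz":0.8,"yaw":0}
    - {"tx":0.01,"ty":0,"tz":0.8,"yaw":0}

```text
t: 14.13
eef_pos: [0.4918, -0.2074, 0.0117]
tool_rot: [3.139, 0.001, 1.538]
ft_force: [-0.1, -0.8, -0.2]
width: 0.049
```

```bash
python3 -c "
from h import *
go(.4922,-.2058,.005,88.3)"
```

```text
t 14.13 pos [ 0.4918 -0.2074  0.0117] rpy [3.1392e+00 7.0000e-04 1.5378e+00] F [-0.1 -0.8 -0.2] w 0.049
units tx ty tz [0.021 0.004 0.084] yaw -0.0017
```

Request:
play_rows:
  plan:
    - {"tx":0.02,"ty":0.005,"tz":0.04,"yaw":0}
    - {"tx":0.02,"ty":0.005,"tz":0.08,"yaw":0}
    - {"tx":0.02,"ty":0.005,"tz":0.08,"yaw":0}
    - {"tx":0.02,"ty":0.005,"tz":0.08,"yaw":0}
    - {"tx":0.02,"ty":0.005,"tz":0.08,"yaw":0}

```text
t: 14.55
eef_pos: [0.4911, -0.2052, 0.0041]
tool_rot: [3.142, 0.0, 1.538]
ft_force: [0.3, -0.7, -0.3]
width: 0.0494
```

Request:
play_rows:
  plan:
    - {"tx":0,"ty":0,"tz":0,"yaw":0}
    - {"tx":0,"ty":0,"tz":0,"yaw":0}
    - {"tx":0,"ty":0,"tz":0,"yaw":0}
    - {"tx":0,"ty":0,"tz":0,"yaw":0}
    - {"tx":0,"ty":0,"tz":0,"yaw":0}
    - {"tx":0,"ty":0,"tz":0,"yaw":0}
  gripper: 0.3
  squeeze: 25

```text
t: 15.05
eef_pos: [0.4917, -0.2058, 0.0048]
tool_rot: [3.14, 0.0, 1.538]
ft_force: [-0.7, 0.2, 6.0]
width: 0.0393
```

Request:
play_rows:
  plan:
    - {"tx":0,"ty":0,"tz":-0.1,"yaw":0}
    - {"tx":0,"ty":0,"tz":-0.3,"yaw":0}
    - {"tx":0,"ty":0,"tz":-0.6,"yaw":0}
    - {"tx":0,"ty":0,"tz":-1,"yaw":0}
    - {"tx":0,"ty":0,"tz":-1,"yaw":0}
    - {"tx":0,"ty":0,"tz":-1,"yaw":0}

```text
t: 15.55
eef_pos: [0.4925, -0.2055, 0.0858]
tool_rot: [3.138, 0.0, 1.538]
ft_force: [-0.5, -0.4, -0.4]
width: 0.039
```

```bash
python3 snap.py w12; python3 held.py w12; python3 -c "
from h import *
go(.5158,.1794,.2,86.05)"
```

```text
15.55 [ 0.4925 -0.2055  0.0858] [3.1376e+00 2.0000e-04 1.5382e+00]
held 22173 topplane [-0.002  -0.0025 -0.01  ] rect tool mm [4.1 1.4] [ 50.  100.7] 0.61 pct [[-0.0192, -0.0483, -0.0118], [0.0001, -0.0049, -0.0103], [0.0193, 0.0475, -0.0069]]
finger 6013 [[0.0195, -0.012, -0.0597], [0.0369, -0.0044, -0.0551], [0.0528, 0.0104, -0.0076]]
finger 6449 [[-0.0524, -0.012, -0.0598], [-0.0365, -0.0042, -0.0545], [-0.0195, 0.0105, -0.0073]]
t 15.6 pos [ 0.4911 -0.2048  0.0844] rpy [ 3.1409e+00 -5.0000e-04  1.5384e+00] F [-0.2  0.6 -1.5] w 0.0393
units tx ty tz [ 4.811  0.154 -1.443] yaw 0.0183
```

View pics/w12.png

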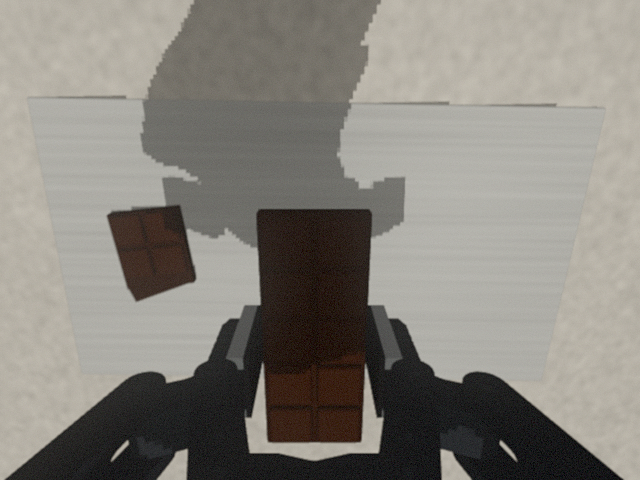

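The second bar is held in the same place to 0.5 mm, and the broken bar at (152,252) is untouched. Carrying it over.

Request:
play_rows:
  plan:
    - {"tx":0.2,"ty":0,"tz":-0.5,"yaw":0}
    - {"tx":0.6,"ty":0,"tz":-0.9,"yaw":0.009}
    - {"tx":1,"ty":0,"tz":-0.9,"yaw":0.018}

```text
t: 15.85
eef_pos: [0.4956, -0.1283, 0.1592]
tool_rot: [3.136, 0.002, 1.495]
ft_force: [1.1, 1.1, 0.8]
width: 0.0394
```

Request:
play_rows:
  plan:
    - {"tx":0.5,"ty":0,"tz":0,"yaw":0}
    - {"tx":1,"ty":0,"tz":0,"yaw":0}
    - {"tx":1,"ty":0,"tz":0,"yaw":0}

```text
t: 16.1
eef_pos: [0.4985, -0.0344, 0.1543]
tool_rot: [-3.138, -0.005, 1.516]
ft_force: [0.8, 1.1, -0.9]
width: 0.0392
```

Request:
play_rows:
  plan:
    - {"tx":0.5,"ty":0,"tz":0,"yaw":0}
    - {"tx":1,"ty":0,"tz":0,"yaw":0}
    - {"tx":1,"ty":0,"tz":0,"yaw":0}

```text
t: 16.35
eef_pos: [0.5036, 0.0445, 0.1543]
tool_rot: [-3.138, -0.004, 1.515]
ft_force: [1.5, 1.2, -0.3]
width: 0.0389
```

Request:
play_rows:
  plan:
    - {"tx":0.5,"ty":0,"tz":0,"yaw":0}
    - {"tx":1,"ty":0,"tz":0,"yaw":0}
    - {"tx":1,"ty":0,"tz":0,"yaw":0}

```text
t: 16.6
eef_pos: [0.5089, 0.1245, 0.1545]
tool_rot: [-3.139, -0.004, 1.515]
ft_force: [0.2, 2.2, 0.2]
width: 0.0393
```

```bash
python3 -c "
from h import *
go(.5158,.1794,.12,86.05)"
```

```text
t 16.6 pos [0.5089 0.1245 0.1545] rpy [-3.1391 -0.0039  1.5152] F [0.2 2.2 0.2] w 0.0393
units tx ty tz [0.688 0.049 0.433] yaw 0.0067
```

Request:
play_rows:
  plan:
    - {"tx":0.4,"ty":0.03,"tz":0.1,"yaw":0}
    - {"tx":0.75,"ty":0.05,"tz":0.2,"yaw":0}
    - {"tx":0.75,"ty":0.05,"tz":0.3,"yaw":0}
    - {"tx":0.75,"ty":0.05,"tz":0.4,"yaw":0}
    - {"tx":0.75,"ty":0.05,"tz":0.4,"yaw":0}
    - {"tx":0.75,"ty":0.05,"tz":0.4,"yaw":0}
    - {"tx":0.75,"ty":0.05,"tz":0.4,"yaw":0}
    - {"tx":0.75,"ty":0.05,"tz":0.4,"yaw":0}
    - {"tx":0.75,"ty":0.05,"tz":0.4,"yaw":0}

```text
t: 17.35
eef_pos: [0.5187, 0.1729, 0.1246]
tool_rot: [3.141, -0.001, 1.5]
ft_force: [-0.5, -0.4, -0.1]
width: 0.0392
```

```bash
python3 -c "
from h import *
go(.5158,.1794,.09,86.05)"
```

```text
t 17.35 pos [0.5187 0.1729 0.1246] rpy [ 3.1408e+00 -5.0000e-04  1.5004e+00] F [-0.5 -0.4 -0.1] w 0.0392
units tx ty tz [ 0.078 -0.042  0.433] yaw -0.0007
```

Request:
play_rows:
  plan:
    - {"tx":0.08,"ty":-0.03,"tz":0.2,"yaw":0}
    - {"tx":0.08,"ty":-0.03,"tz":0.43,"yaw":0}
    - {"tx":0.08,"ty":-0.03,"tz":0.43,"yaw":0}
    - {"tx":0.08,"ty":-0.03,"tz":0.43,"yaw":0}
    - {"tx":0.08,"ty":-0.03,"tz":0.43,"yaw":0}
    - {"tx":0.08,"ty":-0.03,"tz":0.43,"yaw":0}
    - {"tx":0.08,"ty":-0.03,"tz":0.43,"yaw":0}
    - {"tx":0.08,"ty":-0.03,"tz":0.43,"yaw":0}
    - {"tx":0.08,"ty":-0.03,"tz":0.43,"yaw":0}
    - {"tx":0.08,"ty":-0.03,"tz":0.43,"yaw":0}

```text
t: 18.18
eef_pos: [0.5165, 0.1804, 0.09]
tool_rot: [3.141, -0.0, 1.502]
ft_force: [-0.5, 0.2, 0.0]
width: 0.0392
```

```bash
python3 -c "
from h import *
go(.5158,.1794,.06,86.05)"; python3 snap.py w13; python3 -c "
from h import *
go(.5158,.1794,.06,86.05)"
```

```text
t 18.18 pos [0.5165 0.1804 0.09  ] rpy [ 3.1411e+00 -4.0000e-04  1.5020e+00] F [-0.5  0.2  0. ] w 0.0392
units tx ty tz [-0.013 -0.008  0.375] yaw 0.0001
18.1833 [0.5165 0.1804 0.09  ] [ 3.1411e+00 -4.0000e-04  1.5020e+00]
t 18.23 pos [0.5164 0.1804 0.0899] rpy [ 3.1413e+00 -3.0000e-04  1.5020e+00] F [-0.3 -0.1 -0.8] w 0.0394
units tx ty tz [-0.013 -0.007  0.374] yaw 0.0001
```

View pics/w13.png

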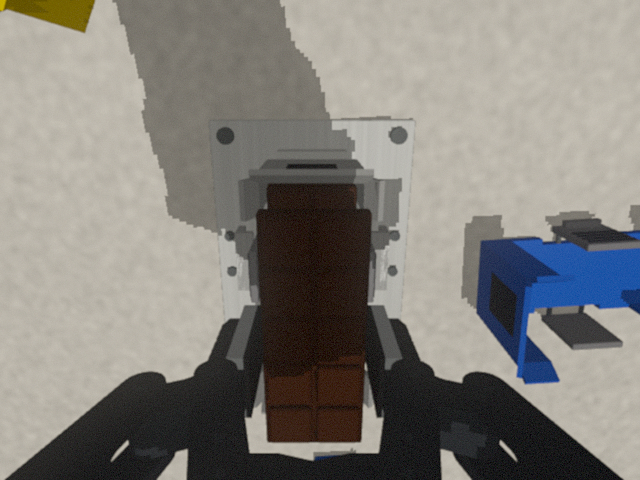

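The alignment matches the first time. Lowering to about 57 mm.

Request:
play_rows:
  plan:
    - {"tx":-0.012,"ty":-0.01,"tz":0.05,"yaw":0}
    - {"tx":-0.012,"ty":-0.01,"tz":0.12,"yaw":0}
    - {"tx":-0.012,"ty":-0.01,"tz":0.2,"yaw":0}
    - {"tx":-0.012,"ty":-0.01,"tz":0.27,"yaw":0}
    - {"tx":-0.012,"ty":-0.01,"tz":0.32,"yaw":0}
    - {"tx":-0.012,"ty":-0.01,"tz":0.36,"yaw":0}
    - {"tx":-0.012,"ty":-0.01,"tz":0.38,"yaw":0}
    - {"tx":-0.012,"ty":-0.01,"tz":0.38,"yaw":0}
    - {"tx":-0.012,"ty":-0.01,"tz":0.38,"yaw":0}

```text
t: 18.98
eef_pos: [0.5156, 0.1794, 0.0592]
tool_rot: [3.142, 0.0, 1.502]
ft_force: [-0.9, 0.2, -0.4]
width: 0.0395
```

Request:
play_rows:
  plan:
    - {"tx":0,"ty":0,"tz":0.01,"yaw":0}
    - {"tx":0,"ty":0,"tz":0.02,"yaw":0}
    - {"tx":0,"ty":0,"tz":0.02,"yaw":0}
    - {"tx":0,"ty":0,"tz":0.02,"yaw":0}

```text
t: 19.32
eef_pos: [0.5155, 0.1794, 0.0578]
tool_rot: [3.141, -0.0, 1.502]
ft_force: [0.1, -0.4, -1.4]
width: 0.0392
```

Request:
play_rows:
  plan:
    - {"tx":0,"ty":0,"tz":0.008,"yaw":0}
    - {"tx":0,"ty":0,"tz":0.015,"yaw":0}
    - {"tx":0,"ty":0,"tz":0.015,"yaw":0}
    - {"tx":0,"ty":0,"tz":0.015,"yaw":0}

```text
t: 19.65
eef_pos: [0.5156, 0.1795, 0.0568]
tool_rot: [3.142, -0.0, 1.502]
ft_force: [-1.2, 0.7, 3.7]
width: 0.0389
```

Contact at 3.7 N. I'm releasing, backing off and checking.

Request:
play_rows:
  plan:
    - {"tx":0,"ty":0,"tz":0,"yaw":0}
    - {"tx":0,"ty":0,"tz":0,"yaw":0}
    - {"tx":0,"ty":0,"tz":0,"yaw":0}
    - {"tx":0,"ty":0,"tz":0,"yaw":0}
    - {"tx":0,"ty":0,"tz":0,"yaw":0}
  gripper: -0.25

```text
t: 20.07
eef_pos: [0.5154, 0.1794, 0.0563]
tool_rot: [-3.141, 0.0, 1.502]
ft_force: [-0.0, -1.0, -0.3]
width: 0.0532
```

Request:
play_rows:
  plan:
    - {"tx":0,"ty":0,"tz":-0.2,"yaw":0}
    - {"tx":0,"ty":0,"tz":-0.5,"yaw":0}
    - {"tx":0,"ty":0,"tz":-0.8,"yaw":0}
    - {"tx":0,"ty":0,"tz":-1,"yaw":0}

```text
t: 20.4
eef_pos: [0.5164, 0.1795, 0.1384]
tool_rot: [3.14, -0.001, 1.502]
ft_force: [-0.4, 0.2, -0.6]
width: 0.0535
```

Request:
play_rows:
  plan:
    - {"tx":0,"ty":-0.3,"tz":-0.5,"yaw":0}
    - {"tx":0,"ty":-0.6,"tz":-1,"yaw":0}
    - {"tx":0,"ty":-0.6,"tz":-1,"yaw":0}
    - {"tx":0,"ty":-0.6,"tz":-1,"yaw":0}
    - {"tx":0,"ty":-0.6,"tz":-1,"yaw":0}
    - {"tx":0,"ty":-0.6,"tz":-1,"yaw":0}
    - {"tx":0,"ty":-0.6,"tz":-1,"yaw":0}
  gripper: -1

```text
t: 20.98
eef_pos: [0.467, 0.1819, 0.2147]
tool_rot: [-3.139, 0.003, 1.501]
ft_force: [0.1, 0.3, 0.3]
width: 0.0855
```

```bash
python3 snap.py w14; python3 cas.py w14; python3 -c "
from h import *
go(.5158,.1794,.13,86.05)"
```

```text
20.9833 [0.467  0.1819 0.2147] [-3.1394e+00  2.6000e-03  1.5014e+00]
bench z 0.0003985876391652543
plate 8527 z 0.0084 rect [515.7 179.4] [110.2 149.7] 86.18
[315.39840711 279.37155029] [ 289  220   53  120 5399]
bar 5399 z 0.0671 rect [517.9 179.5] [ 39.8 102.3] 85.98
rim 8096 z 0.0673 rect [516.1 179.3] [ 58. 119.] 86.06
rim side 1 4141 [[0.5137, 0.1493, 0.0632], [0.5494, 0.1777, 0.0673], [0.5745, 0.2034, 0.0742]]
rim side -1 3955 [[0.4572, 0.1549, 0.0634], [0.4816, 0.1812, 0.0672], [0.5122, 0.2099, 0.0744]]
catch 1 185 [[0.5041, 0.2062, 0.0404], [0.5176, 0.2088, 0.0441], [0.5307, 0.2113, 0.0457]]
catch -1 76 [[0.5018, 0.1469, 0.0411], [0.5165, 0.1485, 0.0439], [0.5268, 0.1495, 0.0453]]
t 21.03 pos [0.4671 0.1818 0.2147] rpy [-3.1394e+00  2.7000e-03  1.5012e+00] F [-0.5 -0.1 -0.7] w 0.0852
units tx ty tz [0.015 0.612 1.057] yaw -0.0003
```

View pics/w14.png

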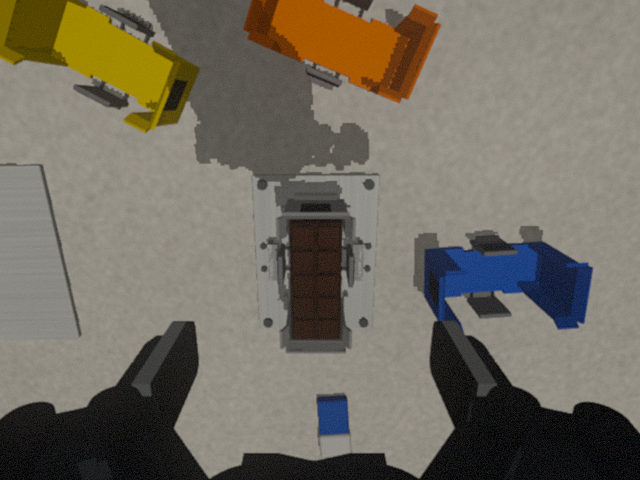

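The second bar is flat with its top at z=67.1 mm, as expected. It is square and the catches are still out at about ±31 mm. Next I'll straddle the catches.

Request:
play_rows:
  plan:
    - {"tx":0.0,"ty":0.3,"tz":0.1,"yaw":0}
    - {"tx":0.0,"ty":0.59,"tz":0.5,"yaw":0}
    - {"tx":0.0,"ty":0.59,"tz":0.9,"yaw":0}
    - {"tx":0.0,"ty":0.59,"tz":1,"yaw":0}
    - {"tx":0.0,"ty":0.59,"tz":1,"yaw":0}
    - {"tx":0.0,"ty":0.59,"tz":1,"yaw":0}
    - {"tx":0.0,"ty":0.59,"tz":1,"yaw":0}
    - {"tx":0.0,"ty":0.59,"tz":1,"yaw":0}
    - {"tx":0.0,"ty":0.59,"tz":1,"yaw":0}

```text
t: 21.78
eef_pos: [0.5156, 0.1802, 0.1382]
tool_rot: [3.139, -0.002, 1.502]
ft_force: [-0.1, 0.1, 0.4]
width: 0.0855
```

```bash
python3 -c "
from h import *
go(.5158,.1794,.07,86.05)"
```

```text
t 21.78 pos [0.5156 0.1802 0.1382] rpy [ 3.1391e+00 -2.3000e-03  1.5025e+00] F [-0.1  0.1  0.4] w 0.0855
units tx ty tz [-0.011  0.001  0.853] yaw 0.0003
```

Request:
play_rows:
  plan:
    - {"tx":-0.01,"ty":0,"tz":0.3,"yaw":0}
    - {"tx":-0.01,"ty":0,"tz":0.6,"yaw":0}
    - {"tx":-0.01,"ty":0,"tz":0.85,"yaw":0}
    - {"tx":-0.01,"ty":0,"tz":0.85,"yaw":0}
    - {"tx":-0.01,"ty":0,"tz":0.85,"yaw":0}
    - {"tx":-0.01,"ty":0,"tz":0.85,"yaw":0}
    - {"tx":-0.01,"ty":0,"tz":0.85,"yaw":0}
    - {"tx":-0.01,"ty":0,"tz":0.85,"yaw":0}
    - {"tx":-0.01,"ty":0,"tz":0.85,"yaw":0}

```text
t: 22.53
eef_pos: [0.5155, 0.1791, 0.0697]
tool_rot: [3.14, -0.001, 1.502]
ft_force: [0.4, 0.3, -0.5]
width: 0.0853
```

```bash
python3 -c "
from h import *
go(.5158,.1794,.0235,86.05)"
```

```text
t 22.53 pos [0.5155 0.1791 0.0697] rpy [ 3.1397e+00 -1.5000e-03  1.5020e+00] F [ 0.4  0.3 -0.5] w 0.0853
units tx ty tz [0.003 0.002 0.578] yaw 0.0001
```

Request:
play_rows:
  plan:
    - {"tx":0.003,"ty":0.003,"tz":0.15,"yaw":0}
    - {"tx":0.003,"ty":0.003,"tz":0.35,"yaw":0}
    - {"tx":0.003,"ty":0.003,"tz":0.5,"yaw":0}
    - {"tx":0.003,"ty":0.003,"tz":0.57,"yaw":0}
    - {"tx":0.003,"ty":0.003,"tz":0.57,"yaw":0}
    - {"tx":0.003,"ty":0.003,"tz":0.57,"yaw":0}
    - {"tx":0.003,"ty":0.003,"tz":0.57,"yaw":0}
    - {"tx":0.003,"ty":0.003,"tz":0.57,"yaw":0}
  gripper: -0.7

```text
t: 23.2
eef_pos: [0.5156, 0.1791, 0.0235]
tool_rot: [3.14, -0.001, 1.502]
ft_force: [-0.5, -0.8, -0.3]
width: 0.0724
```

```bash
python3 snap.py w15; python3 -c "
from h import *
go(.5158,.1794,.0235,86.05)
p,d=eyes.grab_frame('scene');cv2.imwrite('pics/s15.png',cv2.resize(p[140:280,320:480],None,fx=4,fy=4))"
```

```text
23.2 [0.5156 0.1791 0.0235] [ 3.1404e+00 -6.0000e-04  1.5019e+00]
t 23.25 pos [0.5155 0.1791 0.0235] rpy [ 3.1404e+00 -7.0000e-04  1.5019e+00] F [-0.5  0.6 -0. ] w 0.0725
units tx ty tz [0.004 0.003 0.   ] yaw 0.0
```

View pics/w15.png

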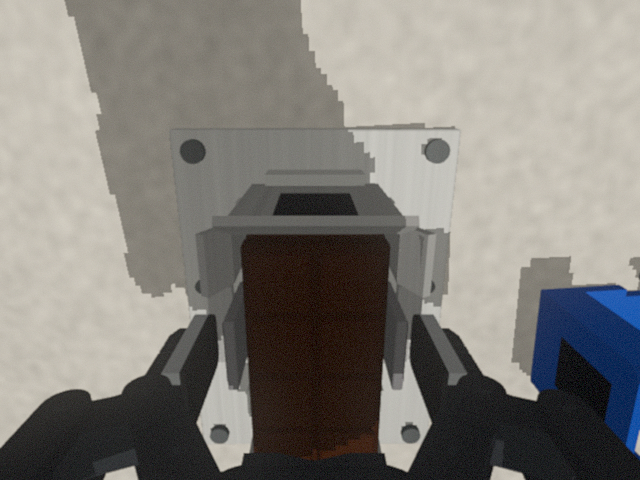

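View pics/s15.png

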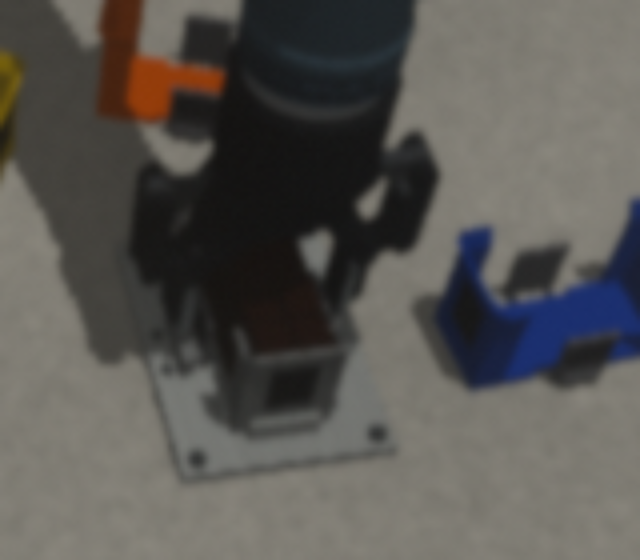

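The fingers straddle both push plates symmetrically: plates at u≈235 and 397, fingers just outside. Pinching.

Request:
play_rows:
  plan:
    - {"tx":0.003,"ty":0,"tz":0,"yaw":0}
    - {"tx":0.003,"ty":0,"tz":0,"yaw":0}
    - {"tx":0.003,"ty":0,"tz":0,"yaw":0}
    - {"tx":0.003,"ty":0,"tz":0,"yaw":0}
    - {"tx":0.003,"ty":0,"tz":0,"yaw":0}
    - {"tx":0.003,"ty":0,"tz":0,"yaw":0}
    - {"tx":0.003,"ty":0,"tz":0,"yaw":0}
    - {"tx":0.003,"ty":0,"tz":0,"yaw":0}
  gripper: 0.3
  squeeze: 45

```text
t: 23.97
eef_pos: [0.5158, 0.1794, 0.0246]
tool_rot: [3.141, -0.001, 1.502]
ft_force: [-2.1, -1.1, 8.2]
width: 0.05
```

```bash
python3 snap.py w16; python3 -c "
from h import *
go(.5158,.1794,.0235,86.05)"
```

```text
23.9667 [0.5158 0.1794 0.0246] [ 3.1407e+00 -1.4000e-03  1.5020e+00]
t 24.02 pos [0.5158 0.1795 0.0246] rpy [ 3.1406e+00 -1.4000e-03  1.5021e+00] F [-1.6  0.3  8.4] w 0.05
units tx ty tz [-0.002  0.     0.014] yaw 0.0001
```

View pics/w16.png

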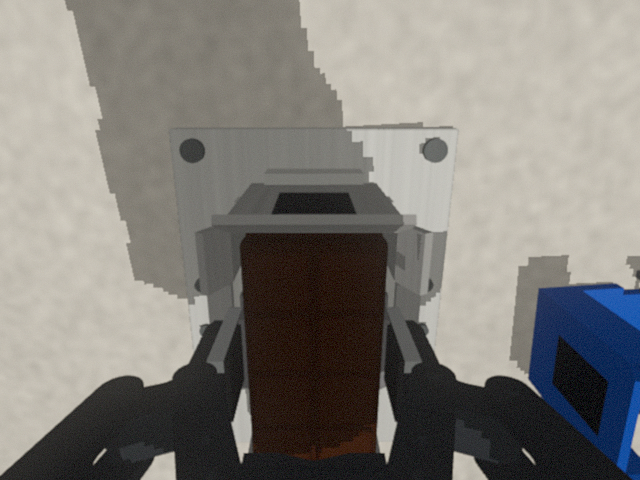

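The opening stopped at 50 mm and the catches are hidden behind the fingers. That's slightly under the nominal 53, so I'll do a small test lift while watching the force.

Request:
play_rows:
  plan:
    - {"tx":0,"ty":0,"tz":-0.02,"yaw":0}
    - {"tx":0,"ty":0,"tz":-0.04,"yaw":0}
    - {"tx":0,"ty":0,"tz":-0.06,"yaw":0}
    - {"tx":0,"ty":0,"tz":-0.06,"yaw":0}

```text
t: 24.35
eef_pos: [0.5141, 0.1788, 0.0271]
tool_rot: [-3.14, 0.001, 1.502]
ft_force: [-0.9, -0.8, -5.6]
width: 0.0502
```

```bash
python3 snap.py w17; python3 -c "
from h import *
go(.5158,.1794,.0235,86.05)"
```

```text
24.35 [0.5141 0.1788 0.0271] [-3.1405e+00  8.0000e-04  1.5021e+00]
t 24.4 pos [0.5142 0.1788 0.0271] rpy [-3.1404e+00  8.0000e-04  1.5022e+00] F [ 0.9 -0.5 -5.9] w 0.0504
units tx ty tz [0.009 0.02  0.045] yaw 0.0002
```

View pics/w17.png

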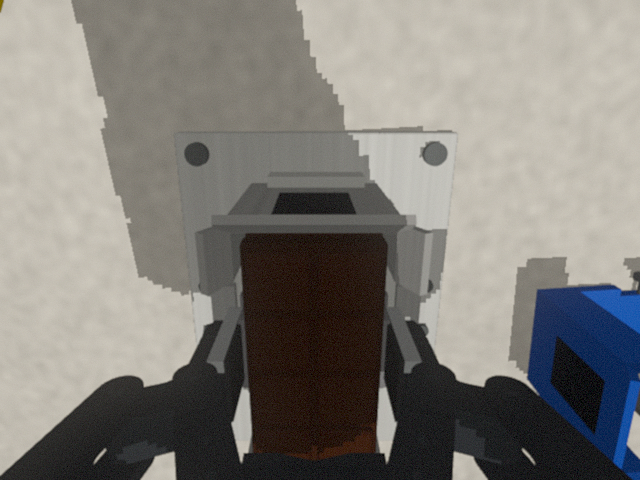

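The cassette moved with the fingers while the dock receded in the view, and the −5.9 N reading matches its weight. It's unlocked, so I'll lift straight up.

Request:
play_rows:
  plan:
    - {"tx":0,"ty":0,"tz":-0.05,"yaw":0}
    - {"tx":0,"ty":0,"tz":-0.12,"yaw":0}
    - {"tx":0,"ty":0,"tz":-0.2,"yaw":0}
    - {"tx":0,"ty":0,"tz":-0.3,"yaw":0}
    - {"tx":0,"ty":0,"tz":-0.4,"yaw":0}
    - {"tx":0,"ty":0,"tz":-0.5,"yaw":0}
    - {"tx":0,"ty":0,"tz":-0.6,"yaw":0}
    - {"tx":0,"ty":0,"tz":-0.66,"yaw":0}
    - {"tx":0,"ty":0,"tz":-0.7,"yaw":0}
    - {"tx":0,"ty":0,"tz":-0.7,"yaw":0}

```text
t: 25.23
eef_pos: [0.5155, 0.1794, 0.0847]
tool_rot: [3.14, -0.001, 1.502]
ft_force: [0.4, -1.0, -4.6]
width: 0.0497
```

Request:
play_rows:
  plan:
    - {"tx":0,"ty":0,"tz":-0.05,"yaw":0}
    - {"tx":0,"ty":0,"tz":-0.12,"yaw":0}
    - {"tx":0,"ty":0,"tz":-0.2,"yaw":0}
    - {"tx":0,"ty":0,"tz":-0.3,"yaw":0}
    - {"tx":0,"ty":0,"tz":-0.4,"yaw":0}
    - {"tx":0,"ty":0,"tz":-0.5,"yaw":0}
    - {"tx":0,"ty":0,"tz":-0.6,"yaw":0}
    - {"tx":0,"ty":0,"tz":-0.66,"yaw":0}
    - {"tx":0,"ty":0,"tz":-0.7,"yaw":0}
    - {"tx":0,"ty":0,"tz":-0.7,"yaw":0}

```text
t: 26.07
eef_pos: [0.5155, 0.1794, 0.1407]
tool_rot: [3.14, -0.001, 1.502]
ft_force: [0.4, 0.7, -6.2]
width: 0.0501
```

Request:
play_rows:
  plan:
    - {"tx":0,"ty":0,"tz":-0.05,"yaw":0}
    - {"tx":0,"ty":0,"tz":-0.1,"yaw":0}
    - {"tx":0,"ty":0,"tz":-0.12,"yaw":0}
    - {"tx":0,"ty":0,"tz":-0.12,"yaw":0}
    - {"tx":0,"ty":0,"tz":-0.12,"yaw":0}
    - {"tx":0,"ty":0,"tz":-0.12,"yaw":0}
    - {"tx":0,"ty":0,"tz":-0.12,"yaw":0}
    - {"tx":0,"ty":0,"tz":-0.12,"yaw":0}
    - {"tx":0,"ty":0,"tz":-0.12,"yaw":0}
    - {"tx":0,"ty":0,"tz":-0.12,"yaw":0}

```text
t: 26.9
eef_pos: [0.5148, 0.1791, 0.1491]
tool_rot: [-3.141, 0.0, 1.502]
ft_force: [-0.5, 0.1, -6.3]
width: 0.05
```

```bash
python3 snap.py w18; python3 -c "
from h import *
go(.5158,.1794,.0235,86.05)
p,d=eyes.grab_frame('scene');cv2.imwrite('pics/s18.png',cv2.resize(p[100:260,300:500],None,fx=3.5,fy=3.5));np.save('s18.npy',d)
go(.5158,.1794,.0235,86.05)
d=np.load('w18.npy');import pickle;s=pickle.load(open('w18.pkl','rb'));P=pose('wrist',s)
p=cv2.imread('pics/w18.png')
v,u=np.mgrid[0:480,0:640];W=world(P,np.c_[u.ravel(),v.ravel()],d.ravel()).reshape(480,640,3)
m=(p[...,2].astype(int)-p[...,0]>10)&(abs(W[...,0]-.515)<.07)&(abs(W[...,1]-.179)<.03)&(W[...,2]>.1)
X=W[m];A=np.c_[X[:,:2]-[.515,.179],np.ones(len(X))];print('bar top plane',np.linalg.lstsq(A,X[:,2],rcond=None)[0],np.percentile(X,[1,50,99],axis=0).round(4))
"
```

```text
26.9 [0.5148 0.1791 0.1491] [-3.1414e+00  2.0000e-04  1.5020e+00]
t 26.95 pos [0.5148 0.1791 0.1492] rpy [-3.1415e+00  1.0000e-04  1.5020e+00] F [ 0.4 -0.1 -5.9] w 0.0497
units tx ty tz [0.005 0.012 1.571] yaw 0.0001
t 27.0 pos [0.5149 0.1791 0.1492] rpy [-3.1416  0.      1.5021] F [-0.  -0.2 -5.1] w 0.05
units tx ty tz [0.005 0.011 1.572] yaw 0.0001
bar top plane [ 0.01596602 -0.00231256  0.19143477] [[0.4655 0.1582 0.1798]
 [0.4949 0.1801 0.1915]
 [0.536  0.2009 0.1983]]
```

View pics/w18.png

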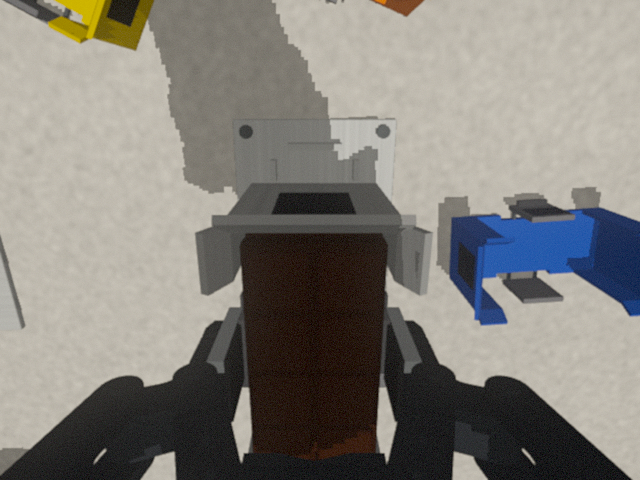

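View pics/s18.png

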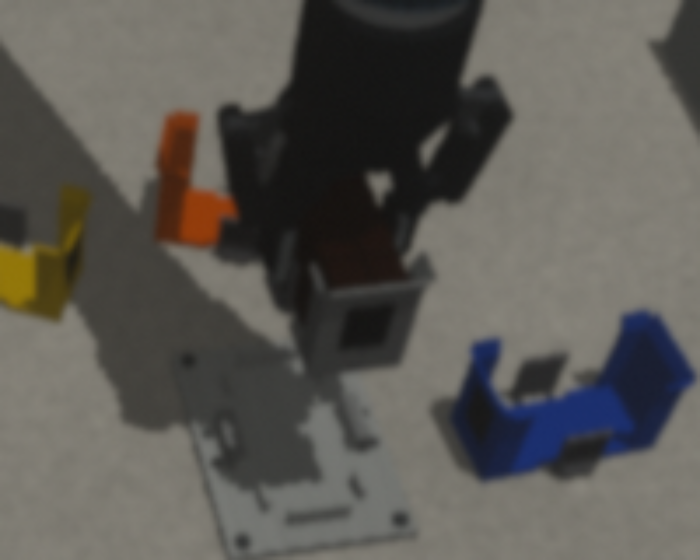

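The cassette is up and level, with its underside at about 132 mm and tilt of about 0.02 rad. Neither the grip nor the load has changed. Handing in.

```bash
python3 -c "
from h import *
go(.5148,.1791,.1491,86.05)
print(order.close_job())"
```

```text
t 27.0 pos [0.5149 0.1791 0.1492] rpy [-3.1416  0.      1.5021] F [-0.  -0.2 -5.1] w 0.05
units tx ty tz [-0.    -0.001  0.002] yaw 0.0001
the job is handed in; nothing more can be done
None
```

I laid both whole bars flat on the pile inside the locked steel cassette, pinched the two catches, lifted the cassette straight up and handed in at t = 27.0 s while still holding it. The hand-in reports no verdict, so what follows comes from my own last checks.

- **Bars:** they were set down at about 4 N contact. Their tops measured 58.1 mm and then 67.1 mm above the bench, as expected, and both lay square with the cassette. The last bar's centre came out within about 2 mm.
- **Lift:** the final view puts the cassette's underside about 132 mm up, tilted about 0.02 rad. The arm was still, and the load read 5–6 N, about the weight of the full cassette.
- **Broken bar, bowl and brush:** I never touched any of them.
- **One reading disagreed:** with the catches pinched, the gripper showed a 50 mm opening instead of the nominal 53 mm. I put this down to the fingers flexing under the 45 N grip. The catches themselves were hidden behind the fingers, so I could not see how far in they were. The cassette did come free of the dock at once.

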